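# Fetch the strainer basket out of the humidifier's feed pot with the lifting rod

## Task

The feed strainer's basket is due for cleaning: take the lifting rod from its fork stand, catch the basket's wire bail deep in the clear pot with it (feel for the bail, it may lean to either side), ease the basket up out of the pot and stand it upright on the white drip tray. Then hang the rod back in its fork stand. Do it gently with the rod only: the gripper itself must not touch the basket or the pot, neither of them may be forced, the basket stays roughly level, and the lid, jar and white bottle stay where they are.

Things in the scene. Friction and masses are not known exactly. Their poses are not given: they have to be found in the camera images.
- pot: Clear upright strainer pot, fixed, open on top: bore 46 mm inside radius, wall 4 mm, rim 145 mm above the table. Grey foot 124 x 104 x 6 mm; two pipe unions at 24 mm height stick out along its own +x and -x to 103 mm from the axis. Origin: on the pot's axis at table height, z up.
- pot_ledge (a point): On the pot's axis at the top of the grey ledge ring inside it, 36 mm above the table (ring bore 34 mm radius). The basket's flange rests on this ring.
- basket: Loose perforated steel strainer basket, about 0.2 kg: open cup, 31 mm radius, 28 mm deep, with a flange of 40 mm radius round its top (28 to 31 mm above the origin). It hangs by the flange on the pot's ledge, origin 8 mm above the table. Origin: centre of its underside, z up.
- bail_pivot (a point): Middle of the wire bail's pivot axis, 39 mm above the basket's origin, axes as the basket's; the bail swings about y. Its 4.4 mm wire top bar (52 mm long, along y) is 36 mm from the axis. At the start the bail leans anywhere up to 0.95 rad to +x or -x (stops at 1.0): this is NOT in the pose. It stays where left and is moved by about 0.4 N at the bar.
- rod: Loose lifting rod, about 0.12 kg, hanging upright in the fork stand. Black handle 14 mm (own x) x 24 mm (own y) x 60 mm (z); origin: the handle's centre, z up. Steel collar disc, 15 mm radius, 30 to 34 mm below the origin; then a straight 6 mm stem, with a double hook at the foot. Lowest point 127 mm below the origin.
- rod_hook (a point): On the rod's axis, 122 mm below the handle's centre, level with the upper side of the foot's crossbar (4.4 mm wire along the rod's own x), where a bail comes to rest. At each end of the crossbar an upturned prong (axis 15.2 mm from the stem's, 35 mm over both), its top 8 mm above this point; clear throat 10 mm between stem and prong. Axes as the rod's.
- stand: Dark steel fork stand, fixed: base 110 x 90 x 10 mm, a post 28 to 42 mm from the origin axis on its own +x side, and two level prongs, open towards its own -x. Gap between prongs 12 mm, flared at their ends 36 mm out. Origin: at table height under the place where the rod's axis hangs, z up.
- stand_seat (a point): Between the fork prongs, level with their top, 117 mm above the table; the middle of the collar's underside rests here (rod origin 34 mm higher). A lip 4 mm high stands on the prongs 19 to 22 mm out towards -x: lift the collar over it; the stem passes along the stand's x. Axes as the stand's.
- tray: White drip tray, fixed: 150 x 150 mm, 14 mm high, walls 4 mm, inner floor 4 mm above the table. Origin: under its centre, z up.
- lid: Bystander: the pot's black screw lid, 122 mm across, 40 mm high with its grip bar, lying on the table. Origin: centre of its underside.
- jar: Bystander: closed jar of grain, 72 mm across and 100 mm high. Origin: centre of its underside.
- bottle: Bystander: white plastic bottle (disinfectant) with a black cap, 64 mm across and 170 mm high. Origin: centre of its underside.
Mind the look-alikes: they are no part of the job. Of the things like the rod, leave any that is blue; of the rest the smaller one is meant. What is shaped like the pot but purple is not meant.

How it is judged:
By the outcome, as a careful person would: the job done as asked, in the order asked, and still so for the second after the job is handed in, with the robot touching nothing.
It also fails if it takes over 72 s, if anything falls off the work surface, if the arm or the gripper's body presses on something with over 40 N, if the wrist force passes 120 N, or if a joint passes its speed limit or range.

## Robot

A 6-joint arm with a two-finger parallel gripper is mounted at the origin on the work surface. World frame = base frame: x ahead of the robot, y to its left, z up, the work surface at z = 0. Lengths are in m, angles in rad, forces in N, time in s.
With the tool pointing down it reaches from about 0.3 to 0.875 m from the base axis. Payload 4.2 kg.
Tool frame: the origin (TCP) lies at the very end of the fingers, on their centre line; the grasp point (between the pads) lies 19 mm behind it; z points along the fingers, y is the direction in which the jaws open and shut (so a half turn about z gives the same grasp; the last joint's range is limited). The gripper opens to 85 mm and grips with 20 to 120 N. Pads are 22 mm wide; open, the fingers measure 114 mm over their backs; the gripper's body (76 mm by 85 mm) begins 54 mm behind the grasp point. The pads swing forward as they close: fully open they stand 13 mm farther back than shut.
Start: joints at [-1.323, 0.32, 1.565, -0, 1.257, -0.02], TCP at [0.152, -0.555, 0.231] pointing down, gripper open.
Joint ranges: [-3.11, 3.11], [-0.84, 2.01], [0.21, 2.61], [-1.34, 4.49], [0.05, 2.63], [-2.56, 2.56]. Speed limits (rad/s): [2.57, 2.57, 3.14, 3.14, 3.14, 3.14].

## Interface

Orientations are given as a unit quaternion [x, y, z, w].
In Python, from station import manip gives the robot as it stands. The module is installed in compiled form; this text tells all that it offers.
- The arm moves only by the shell command python3 -m inch 'ROWS' [FORCE]. ROWS is JSON, a list of rows, each a list of 7 numbers: the finger opening in cm, from 0 to 8.54, then the shift along the world's x, y, z in cm, then the turn, a rotation vector about the world's x, y, z in degrees. A call has 1 to 5 rows; each row is the pose to reach, as a shift and turn from the pose measured when the call began; what a row does not reach only later rows make up. A row lasts 1/12 s, in which the tool goes at most 41.7 mm and 7.16 degrees, less where a joint would pass 70% of its speed; a pose out of reach is approached as far as the arm can. A call with a gripper value outside its range is refused whole. The fingers move at their own pace and stop on an object; FORCE is the grip in N (left out, the last holds). Time passes only in rows, so rows that repeat a pose let the fingers close. It gives the time, the measured TCP pose, the force and the opening at its end, in the units of the state.
- manip.state(): the state, without advancing time (a new reading comes with each control period).
- manip.read_camera(name): name is "scene" or "top" or "wrist"; returns a dict with "color" (384x512x3 uint8, red, green, blue), "fx", "fy", "cx", "cy" (pixels), "k1" (the pictures are not rectified: a ray, as slopes to the right and down, at radius r is drawn at 1 + k1 r^2 times it, then the intrinsics apply), "xyz" and "attitude" of the camera in the world; the wrist camera has in their place "mount" (4x4, takes a point from camera to tool coordinates, whose origin is the TCP and whose axes are the flange's). Camera axes: x right, y down, z forward; pixel columns grow to the right and rows downward; lengths in m; the calibration is good to about 2 mm. A picture is of the moment at which its call begins: read the wrist's pose just before it. There is no depth.
- manip.close_job(): hands the job in, once; it reports no verdict.
The state is a dict: "time": time; "q": joint angles; "dq": joint speeds; "joint_torque": joint torques, N m; "tool_pos": TCP position; "eef_rot": TCP orientation; "contact_force": force on the tool from outside, world axes, zero at the start; "wrist_torque": the same for the moment, N m; "gripper_width": finger opening in m.
Only numpy, scipy, OpenCV 4.12 (cv2) and the standard library are available. Lean on these libraries where they do the work, as an engineer would, in place of code of your own. Each camera call takes 0.05 s, during which the arm holds its last target.

## Working session

There is one attempt and no reset: what is moved stays moved. The work goes in short steps, Python scripts to look and compute and a shell command to move; the robot and the scene stay as the last step left them, time stands still between calls to the robot, and variables do not carry over. Pictures are saved under pics/ and viewed, and the job is handed in when it is done.

```bash
mkdir -p pics
cat > h.py <<'E'
import numpy as np, cv2
from station import manip
from scipy.spatial.transform import Rotation as R
def cam(name,save=None):
    s=manip.state(); c=manip.read_camera(name)
    if save: cv2.imwrite(f'pics/{save}.png',c['color'][:,:,::-1])
    return s,c
E
python3 - <<'E'
from h import *
s=manip.state(); print(s)
for n in ['scene','top','wrist']:
    s,c=cam(n,n+'0'); print({k:v for k,v in c.items() if k!='color'})
E
```

```text
{'time': 0.0, 'q': array([-1.32299781e+00,  3.20285965e-01,  1.56568709e+00, -5.82783280e-06,
        1.25742439e+00, -1.99953121e-02]), 'dq': array([ 0.00074631, -0.00183727,  0.00207785, -0.0004406 , -0.0003433 ,
       -0.00029542]), 'joint_torque': array([-1.03463550e-03, -4.15536261e+01, -2.34164375e+01, -2.01507105e-04,
        8.03238479e-03,  3.11142152e-06]), 'tool_pos': array([ 0.15202889, -0.5540291 ,  0.23048255]), 'eef_rot': array([ 9.91048669e-01,  1.33498020e-01, -1.05315624e-04, -8.96234899e-04]), 'contact_force': array([ 0.87334488, -0.71517215, -0.72184984]), 'wrist_torque': array([-0.02538567, -0.01544684, -0.02667867]), 'gripper_width': 0.085739383549523}
{'fx': 358.3618792958645, 'fy': 358.3618792958645, 'cx': 252.65973246894833, 'cy': 192.63371430463897, 'k1': -0.06238159553791074, 'xyz': array([ 1.12106931, -0.18799302,  0.90845877]), 'attitude': array([ 0.80321434,  0.49083791, -0.17859925, -0.28640386])}
{'fx': 363.8375127937581, 'fy': 363.8375127937581, 'cx': 257.7090636908362, 'cy': 194.61977829613937, 'k1': 0.03194346407901637, 'xyz': array([0.41976843, 0.08048834, 1.27108531]), 'attitude': array([ 0.71462293, -0.69818709,  0.02562527, -0.03452824])}
{'fx': 328.96889455277335, 'fy': 328.96889455277335, 'cx': 256.08499647536274, 'cy': 191.22468861200807, 'k1': -0.028942842958346954, 'mount': array([[-1.58317132e-03, -9.64979209e-01, -2.62321595e-01,
         6.68760982e-02],
       [ 9.99998747e-01, -1.53268984e-03, -3.97052744e-04,
         1.84513686e-05],
       [-1.89100009e-05, -2.62321895e-01,  9.64980426e-01,
        -1.41704271e-01],
       [ 0.00000000e+00,  0.00000000e+00,  0.00000000e+00,
         1.00000000e+00]])}
```

View pics/scene0.png

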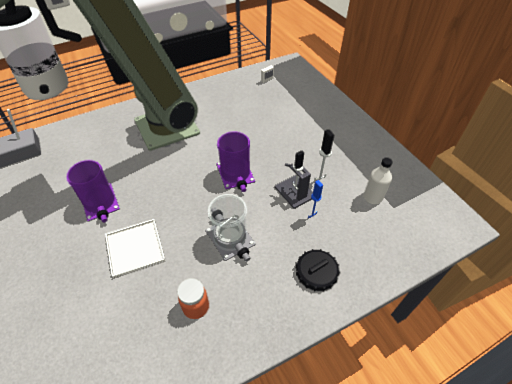

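View pics/top0.png

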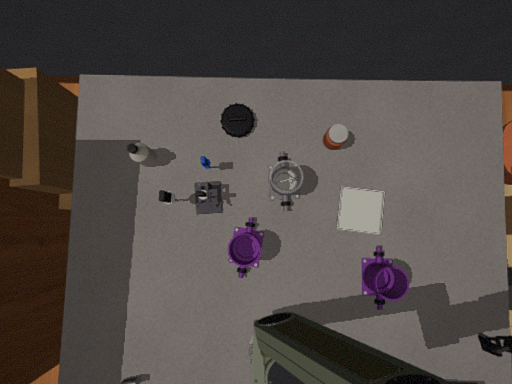

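View pics/wrist0.png

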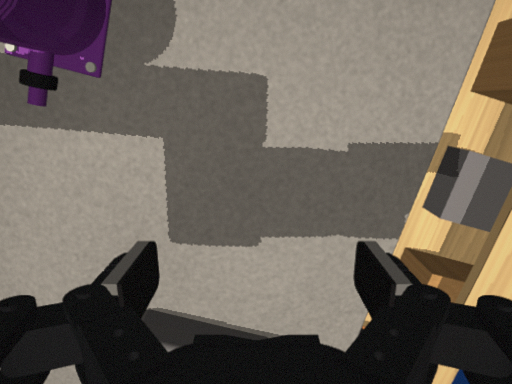

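The scene picture shows three rod-like things: a black one in the stand (299,160), a taller black one (327,140) and a blue one (318,190). The clear pot is at (228,222) between purple look-alikes at (234,160) and (90,190); the tray is at (134,248). I'll check with close crops.

```bash
cat >> h.py <<'E'
def crop(c,x0,y0,x1,y1,k,save):
    im=c['color'][y0:y1,x0:x1,::-1]
    cv2.imwrite(f'pics/{save}.png',cv2.resize(im,None,fx=k,fy=k,interpolation=cv2.INTER_CUBIC))
def pose(c,s=None):
    if 'mount' in c:
        T=np.eye(4);T[:3,:3]=R.from_quat(s['eef_rot']).as_matrix();T[:3,3]=s['tool_pos']
        T=T@np.array(c['mount']); return T[:3,:3],T[:3,3]
    return R.from_quat(c['attitude']).as_matrix(),np.array(c['xyz'])
def proj(c,P,s=None):
    Rm,t=pose(c,s); p=(np.atleast_2d(P)-t)@Rm; a=p[:,:2]/p[:,2:]
    a=a*(1+c['k1']*(a**2).sum(1,keepdims=True))
    return a*[c['fx'],c['fy']]+[c['cx'],c['cy']]
def ray(c,uv,s=None):
    Rm,t=pose(c,s); d=(np.array(uv,float)-[c['cx'],c['cy']])/[c['fx'],c['fy']]
    a=d.copy()
    for _ in range(20): a=d/(1+c['k1']*(a@a))
    v=Rm@np.array([a[0],a[1],1]); return t,v/np.linalg.norm(v)
def onz(c,uv,z,s=None):
    t,v=ray(c,uv,s); return t+v*(z-t[2])/v[2]
def tri(rs):
    A=0;b=0
    for t,v in rs:
        M=np.eye(3)-np.outer(v,v);A=A+M;b=b+M@t
    x=np.linalg.solve(A,b); return x,[np.linalg.norm((np.eye(3)-np.outer(v,v))@(x-t)) for t,v in rs]
E
python3 - <<'E'
from h import *
s,c=cam('scene'); crop(c,170,110,350,290,4,'sc1')
print(c['xyz'], [onz(c,p,0.1).round(3) for p in [(299,160),(327,140),(228,222)]])
s,d=cam('top'); crop(d,130,90,310,240,4,'tc1'); crop(d,320,110,420,250,4,'tc2')
print([onz(d,p,0.0).round(3) for p in [(208,197),(285,182),(361,211),(0,0),(511,383)]])
E
```

```text
[ 1.12106931 -0.18799302  0.90845877] [array([0.474, 0.301, 0.1  ]), array([0.438, 0.434, 0.1  ]), array([0.588, 0.003, 0.1  ])]
[array([0.516, 0.272, 0.   ]), array([0.575, 0.003, 0.   ]), array([ 0.479, -0.262,  0.   ]), array([1.213, 1.046, 0.   ]), array([-0.07 , -0.743,  0.   ])]
```

View pics/sc1.png

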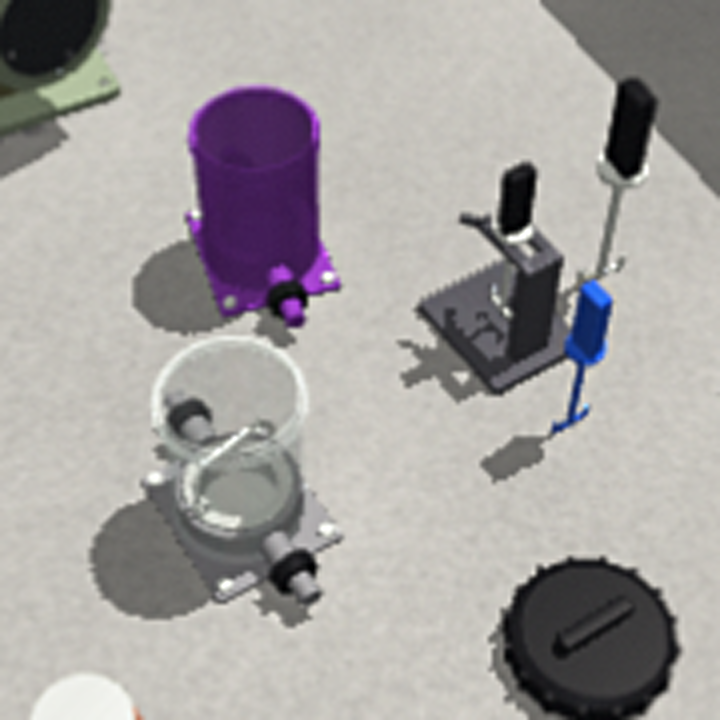

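View pics/tc1.png

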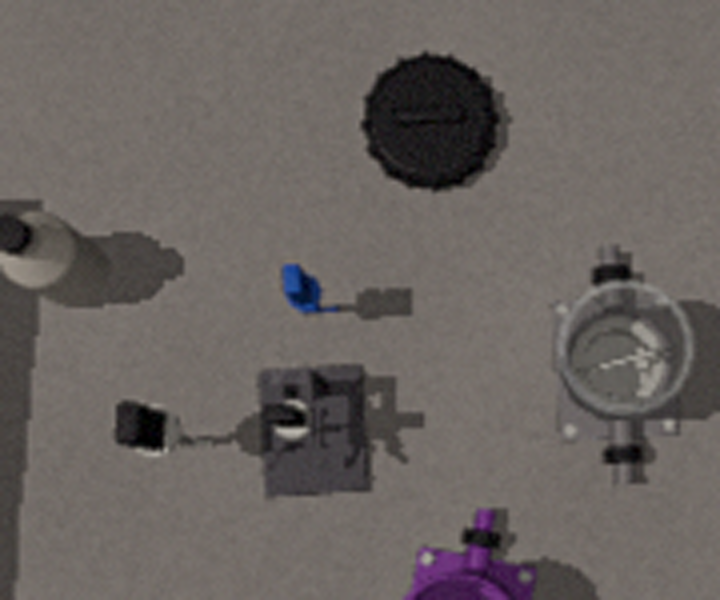

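View pics/tc2.png

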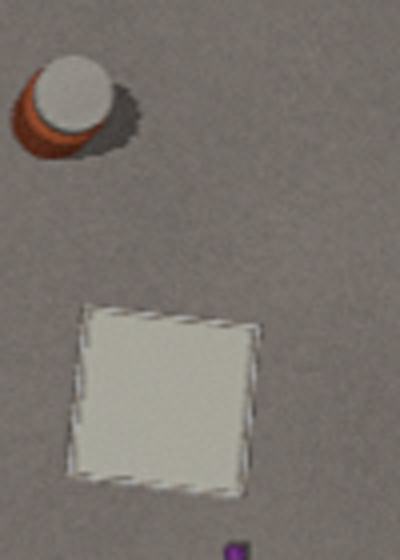

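Candidates for the rod are the black one hanging in the stand at scene (299,160), the larger black one at (327,140), and the blue one at (318,190). By the description it's the smaller black one, in the fork. The clear pot at (228,222) is the right pot. Next come larger crops for measuring.

```bash
python3 - <<'E'
from h import *
def crg(c,x0,y0,x1,y1,k,save):
    im=cv2.resize(c['color'][y0:y1,x0:x1,::-1],None,fx=k,fy=k,interpolation=cv2.INTER_CUBIC)
    for x in range(-(-x0//10)*10,x1,10):
        cv2.line(im,(int((x-x0+.5)*k),0),(int((x-x0+.5)*k),6),(0,0,255),1)
        cv2.putText(im,str(x),(int((x-x0+.5)*k)-10,18),0,.4,(0,0,255),1)
    for y in range(-(-y0//10)*10,y1,10):
        cv2.line(im,(0,int((y-y0+.5)*k)),(6,int((y-y0+.5)*k)),(0,0,255),1)
        cv2.putText(im,str(y),(8,int((y-y0+.5)*k)+4),0,.4,(0,0,255),1)
    cv2.imwrite(f'pics/{save}.png',im)
s,c=cam('scene'); s,d=cam('top')
crg(c,262,125,342,215,6.5,'a1'); crg(c,198,180,263,268,6.5,'a2')
crg(d,155,150,230,220,8,'a3'); crg(d,260,145,315,215,8,'a4')
E
sed -n '/^def crg/,/imwrite/p' /dev/null
```

```text
(no output)
```

View pics/a1.png

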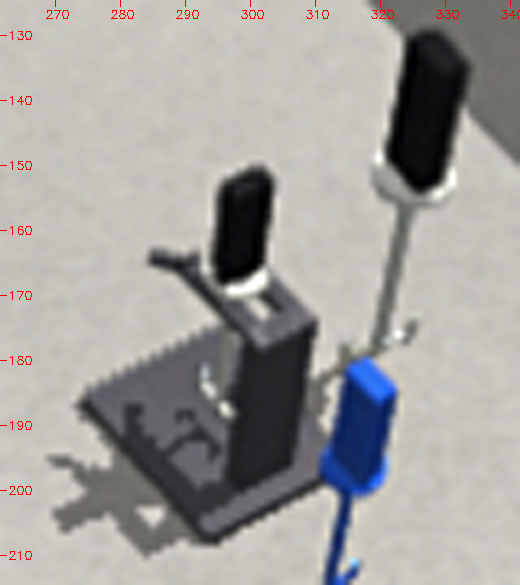

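View pics/a2.png

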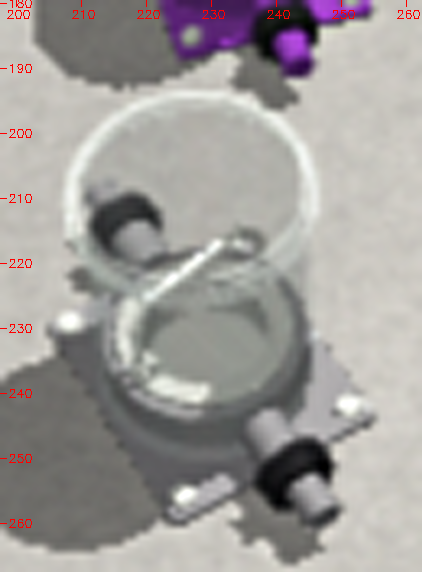

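View pics/a3.png

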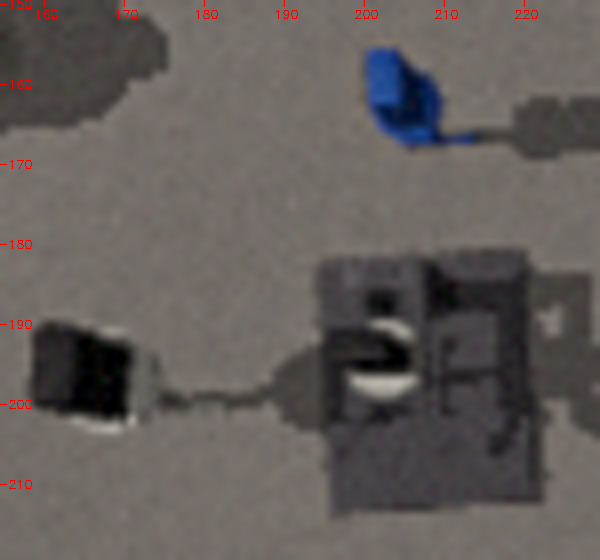

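View pics/a4.png

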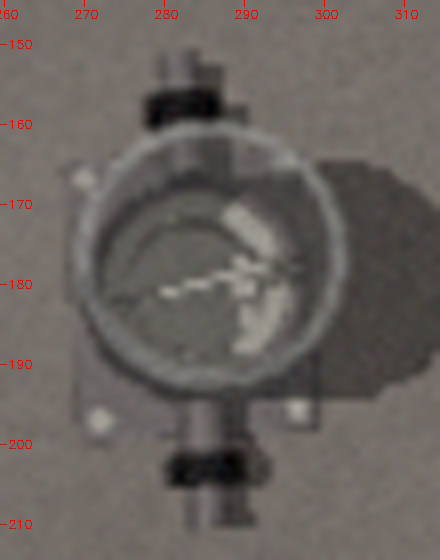

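Run:
```python
from h import *
s,c=cam('scene'); s,d=cam('top')
T=lambda a,b:print(np.round(tri([ray(c,a),ray(d,b)])[0],4),np.round(tri([ray(c,a),ray(d,b)])[1],4))
print('collar');T((298.4,167.6),(202.2,194.2))
print('pot rim');T((226.8,209.7),(286,176.4))
print('black handle top');T((328,131),(161,195.5))
print('blue top');T((318.5,181.5),(202.5,158.5))
print('base',[onz(d,p,.01).round(3) for p in [(194,182),(220,181),(222,212),(196,214)]])
print('tray',[onz(d,p,.014).round(3) for p in [(341.7,186.5),(384.5,191),(380.5,233.5),(337.5,229)]])
print('screws',[onz(d,p,.008).round(3) for p in [(269.8,166.8),(272,196.8),(296.5,195.5)]])
print('lid',onz(d,(237,120.5),.03),'jar',onz(d,(338,133),.1),'bottle',tri([ray(c,(386,162)),ray(d,(133,148))]))
```

```text
collar
[0.5151 0.2726 0.1171] [0.0006 0.0006]
pot rim
[0.5754 0.0081 0.138 ] [0.0005 0.0005]
black handle top
[0.5001 0.3761 0.2103] [0.002 0.002]
blue top
[0.6214 0.2675 0.1637] [0.001 0.001]
base [array([0.566, 0.321, 0.01 ]), array([0.572, 0.23 , 0.01 ]), array([0.464, 0.22 , 0.01 ]), array([0.455, 0.31 , 0.01 ])]
tray [array([ 0.562, -0.192,  0.014]), array([ 0.549, -0.339,  0.014]), array([ 0.403, -0.324,  0.014]), array([ 0.415, -0.178,  0.014])]
screws [array([0.626, 0.058, 0.008]), array([0.521, 0.048, 0.008]), array([ 0.527, -0.037,  0.008])]
lid [0.7827408  0.17563096 0.03      ] jar [ 0.72709902 -0.1605877   0.1       ] bottle (array([0.64938488, 0.48340245, 0.16522203]), [np.float64(7.036060189813311e-05), np.float64(7.036060189806073e-05)])
```

```bash
python3 -m inch '[[8,0,0,4,0,0,0],[8,0,0,8,0,0,0],[8,3,5,12,0,0,7],[8,4,8,12,0,0,14],[8,5,12,12,0,0,21]]'
```

```text
time: 0.87
tool_pos: [0.199, -0.4492, 0.3526]
eef_rot: [0.949, 0.314, 0.0, 0.003]
contact_force: [0.9, -0.2, 0.4]
gripper_width: 0.0803
```

```bash
python3 -m inch '[[6,3.5,2,0,0,0,5],[6,7,5,0,0,0,10],[6,10,9,0,0,0,15],[6,12,13,0,0,0,20],[6,14,17,0,0,0,25]]'; python3 -m inch '[[6,2,3.5,0,0,0,4],[6,4,7,0,0,0,8],[6,6,10.5,0,0,0,12],[6,8,14,0,0,0,16],[6,10,17.5,0,0,0,20]]'; python3 -m inch '[[6,2,3.5,0,0,0,4],[6,4,7,0,0,0,8],[6,6,10.5,0,0,0,10],[6,7,14,0,0,0,12],[6,8,17.5,0,0,0,14]]'
```

```text
time: 1.28
tool_pos: [0.3315, -0.2941, 0.3525]
eef_rot: [0.858, 0.514, 0.001, 0.003]
contact_force: [0.9, -0.5, 0.5]
gripper_width: 0.0599
time: 1.7
tool_pos: [0.4319, -0.1171, 0.3529]
eef_rot: [0.754, 0.656, 0.002, 0.003]
contact_force: [0.8, -0.5, 0.4]
gripper_width: 0.0596
time: 2.12
tool_pos: [0.5124, 0.0599, 0.3527]
eef_rot: [0.668, 0.744, 0.002, 0.003]
contact_force: [0.4, -0.4, -0.0]
gripper_width: 0.06
```

```bash
cat >> h.py <<'E'
def crg(c,x0,y0,x1,y1,k,save,pts=()):
    im=cv2.resize(c['color'][y0:y1,x0:x1,::-1],None,fx=k,fy=k,interpolation=cv2.INTER_CUBIC)
    st=10 if k>=4 else 20
    for x in range(-(-x0//st)*st,x1,st):
        X=int((x-x0+.5)*k);cv2.line(im,(X,0),(X,6),(0,0,255),1);cv2.putText(im,str(x),(X-10,18),0,.4,(0,0,255),1)
    for y in range(-(-y0//st)*st,y1,st):
        Y=int((y-y0+.5)*k);cv2.line(im,(0,Y),(6,Y),(0,0,255),1);cv2.putText(im,str(y),(8,Y+4),0,.4,(0,0,255),1)
    for p in pts:
        X,Y=[int((p[i]-(x0,y0)[i]+.5)*k) for i in (0,1)];cv2.circle(im,(X,Y),2,(0,255,0),-1)
    cv2.imwrite(f'pics/{save}.png',im)
E
python3 - <<'E'
from h import *
import pickle
s,c=cam('wrist'); pickle.dump((s,c),open('w1.pkl','wb')); crg(c,0,0,512,384,1.5,'w1')
print(s['q'].round(2),s['time'])
E
```

```text
[ 0.09  0.17  1.47 -0.    1.5  -0.01] 2.1167
```

View pics/w1.png

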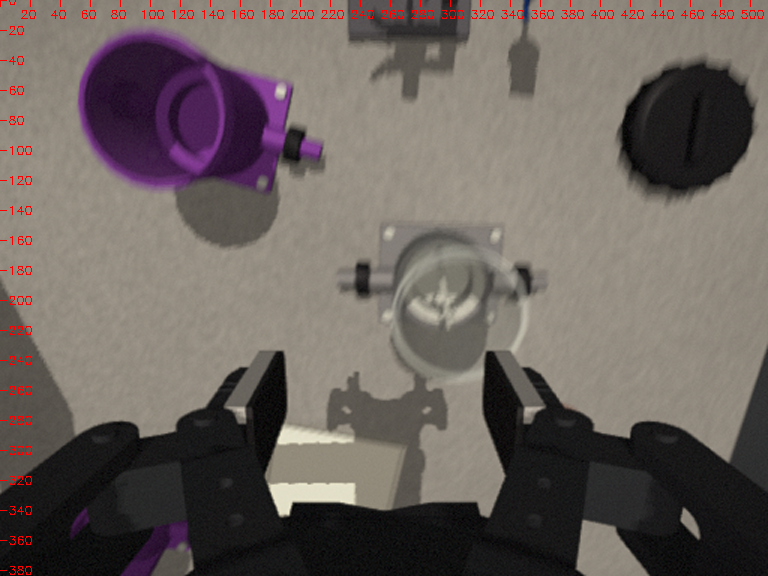

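Run:
```python
from h import *
import pickle
s,c=pickle.load(open('w1.pkl','rb'))
crg(c,240,140,370,260,6,'w1a')
print(proj(c,[[.576,.009,.145],[.576,.009,.036]],s))
```

```text
[[305.80060289 215.64029593]
 [294.31933926 190.39261833]]
```

View pics/w1a.png

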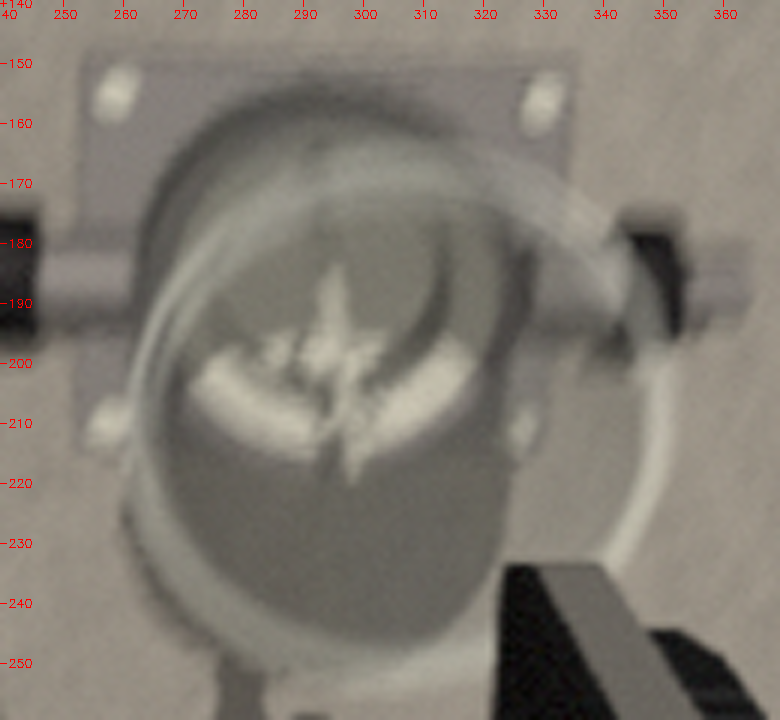

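Run:
```python
from h import *
import pickle
s,c=pickle.load(open('w1.pkl','rb'))
print([onz(c,p,.008,s).round(4) for p in [(258.7,155.5),(330,156.5),(257.7,209.5),(327,210)]])
a=np.linspace(0,6.28,60)
P=[[.576+.05*np.cos(t),.009+.05*np.sin(t),.145] for t in a]+[[.576+.034*np.cos(t),.009+.034*np.sin(t),.036] for t in a]
crg(c,240,140,370,260,6,'w1b',proj(c,P,s))
d=manip.read_camera('top'); crg(d,255,145,315,215,8,'w1c',proj(d,P))
e=manip.read_camera('scene'); crg(e,198,180,263,268,6.5,'w1d',proj(e,P))
```

```text
[array([0.5202, 0.0496, 0.008 ]), array([0.6263, 0.0594, 0.008 ]), array([ 0.5278, -0.0346,  0.008 ]), array([ 0.6355, -0.0242,  0.008 ])]
```

View pics/w1b.png

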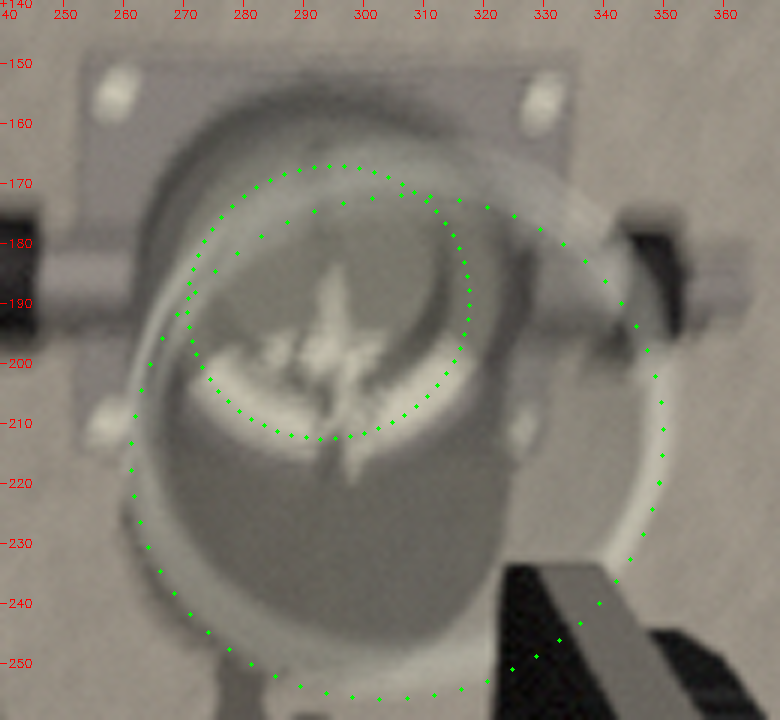

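View pics/w1c.png

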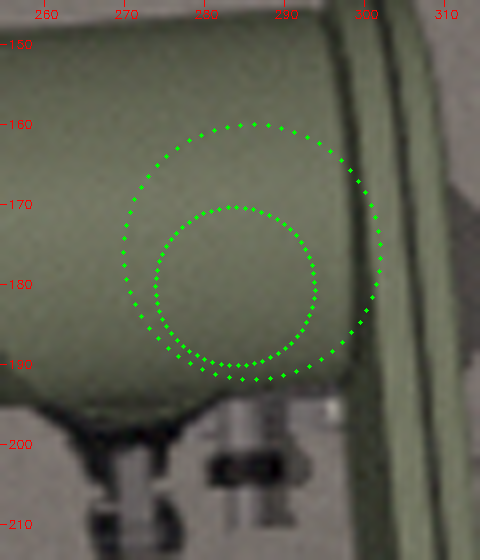

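View pics/w1d.png

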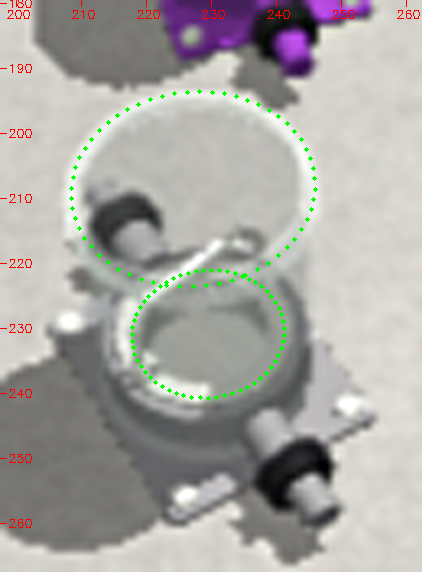

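```bash
python3 -m inch '[[6,0,4,0,0,0,0],[6,0,8,0,0,0,0],[6,0,12,-2,0,0,0],[6,0.2,16,-4,0,0,0],[6,0.3,18,-5,0,0,0]]'
python3 - <<'E'
from h import *
import pickle
s,c=cam('wrist'); pickle.dump((s,c),open('w2.pkl','wb')); crg(c,80,0,420,384,1.5,'w2')
print(s['q'].round(2),s['time'])
a=np.linspace(0,6.28,40)
P=[[.515,.2725,.181],[.515,.2725,.117]]+[[.515+.015*np.cos(t),.2725+.015*np.sin(t),.121] for t in a]
crg(c,200,120,330,260,5.5,'w2a',proj(c,P,s))
E
```

```text
time: 2.68
tool_pos: [0.5147, 0.2413, 0.3011]
eef_rot: [0.667, 0.745, 0.002, 0.002]
contact_force: [0.3, -0.8, -0.2]
gripper_width: 0.0597
[ 0.42  0.27  1.46 -0.    1.41  0.31] 2.6833
```

View pics/w2.png

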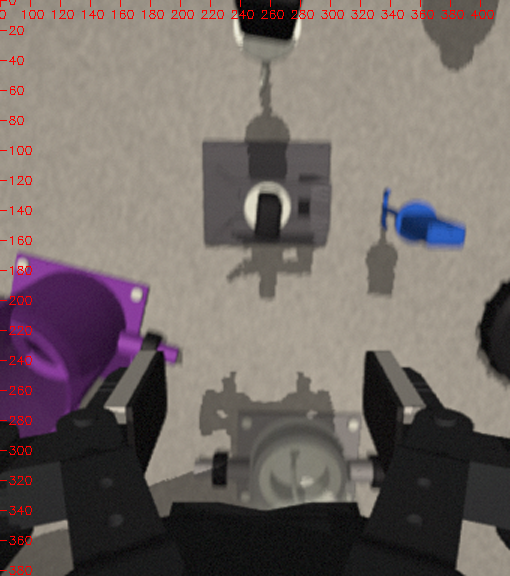

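View pics/w2a.png

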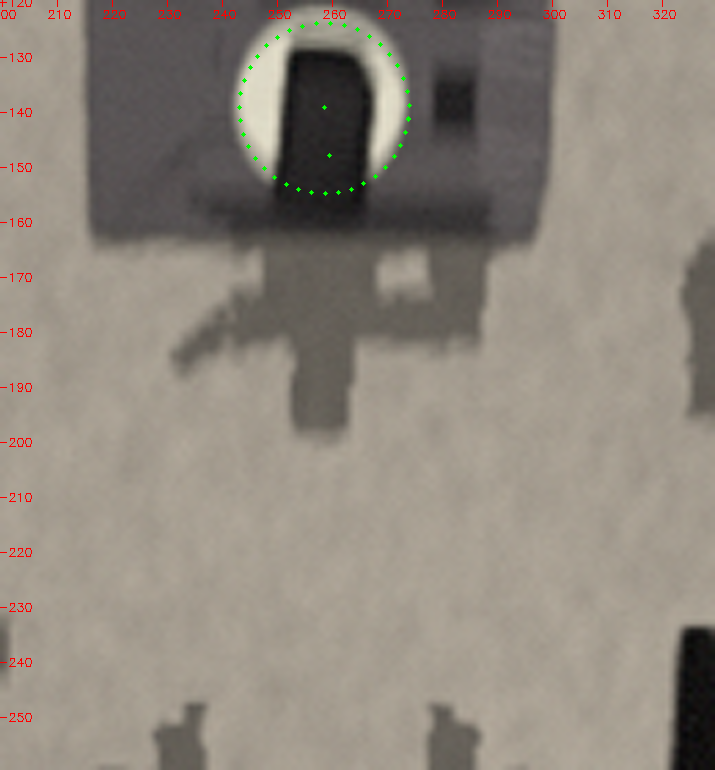

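```bash
python3 -m inch '[[4.5,0,2,-2,0,0,-1],[4.5,0,3.3,-5,0,0,-1],[4.5,0,3.3,-9,0,0,-1],[4.5,0,3.3,-11,0,0,-1],[4.5,0,3.3,-11,0,0,-1]]' 40
python3 - <<'E'
from h import *
import pickle
s,c=cam('wrist'); pickle.dump((s,c),open('w3.pkl','wb')); crg(c,80,60,420,384,1.7,'w3')
print(s['tool_pos'])
E
```

```text
time: 3.15
tool_pos: [0.5113, 0.2747, 0.1833]
eef_rot: [0.673, 0.739, -0.005, -0.002]
contact_force: [-1.1, -0.4, 0.4]
gripper_width: 0.045
[0.51130565 0.27470499 0.18326386]
```

View pics/w3.png

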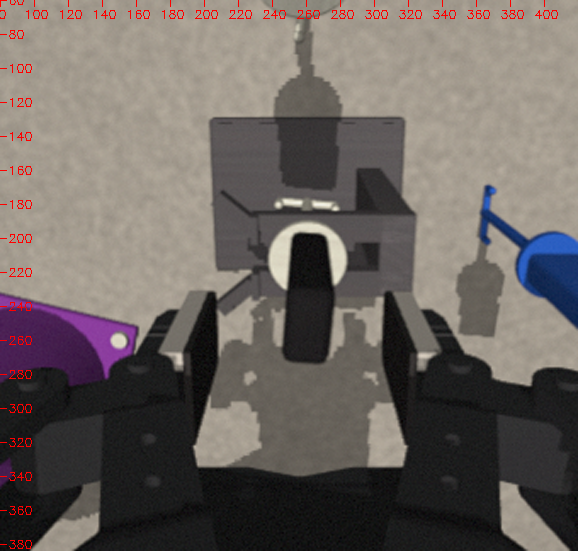

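```bash
python3 -m inch '[[4,0.3,0,-2,0,0,0],[4,0.3,0,-4.2,0,0,0],[4,0.3,0,-4.3,0,0,0]]' 40; python3 -m inch '[[0,0,0,0,0,0,0],[0,0,0,0,0,0,0],[0,0,0,0,0,0,0],[0,0,0,0,0,0,0],[0,0,0,0,0,0,0]]' 40
```

```text
time: 3.45
tool_pos: [0.5157, 0.2741, 0.1424]
eef_rot: [0.674, 0.739, -0.003, -0.001]
contact_force: [-0.3, -0.3, 0.2]
gripper_width: 0.0401
time: 3.87
tool_pos: [0.5168, 0.2743, 0.1445]
eef_rot: [0.674, 0.739, -0.002, -0.0]
contact_force: [-1.2, -1.7, 6.6]
gripper_width: 0.0139
```

```bash
python3 -m inch '[[0,0,0,0.5,0,0,0],[0,0,0,1,0,0,0],[0,0,0,1.5,0,0,0],[0,0,0,1.6,0,0,0]]' 60; python3 -m inch '[[0,-1.5,-0.15,0,0,0,0],[0,-3,-0.3,0,0,0,0],[0,-5,-0.5,0,0,0,0],[0,-7,-0.7,0,0,0,0],[0,-7,-0.7,0,0,0,0]]' 60
```

```text
time: 4.2
tool_pos: [0.5172, 0.2747, 0.1617]
eef_rot: [0.674, 0.739, -0.001, -0.0]
contact_force: [-0.2, 0.2, -1.1]
gripper_width: 0.0133
time: 4.62
tool_pos: [0.4433, 0.2668, 0.1614]
eef_rot: [0.673, 0.739, -0.003, -0.001]
contact_force: [-1.0, -0.1, -0.7]
gripper_width: 0.0132
```

```bash
python3 -m inch '[[0,0,0,4,0,0,0],[0,0,0,8,0,0,0],[0,0,0,12,0,0,0],[0,1,-3,16,0,0,0],[0,3,-6,17,0,0,0]]'; python3 -m inch '[[0,2,-3.5,0,0,0,0],[0,4,-7,0,0,0,0],[0,6,-10.5,0,0,0,0],[0,7,-14,0,0,0,0],[0,7,-18,0,0,0,0]]';python3 -m inch '[[0,0,-4,0,0,0,0],[0,0,-8,0,0,0,0],[0,0,-8,0,0,0,0]]'
python3 - <<'E'
from h import *
import pickle
s,c=cam('wrist'); pickle.dump((s,c),open('w4.pkl','wb')); crg(c,0,0,512,384,1.5,'w4')
print(s['tool_pos'],proj(c,[.576,.011,.08],s))
E
```

```text
time: 5.03
tool_pos: [0.4719, 0.2113, 0.3354]
eef_rot: [0.672, 0.741, 0.001, -0.0]
contact_force: [1.2, 0.5, -1.0]
gripper_width: 0.0131
time: 5.45
tool_pos: [0.5441, 0.0297, 0.3347]
eef_rot: [0.672, 0.741, 0.002, -0.0]
contact_force: [1.0, -0.2, -2.2]
gripper_width: 0.0135
time: 5.7
tool_pos: [0.5442, -0.0571, 0.3343]
eef_rot: [0.674, 0.739, -0.0, 0.001]
contact_force: [0.2, 0.0, -1.1]
gripper_width: 0.0132
[ 0.54419806 -0.05712263  0.3343032 ] [[287.82330968 102.71866281]]
```

View pics/w4.png

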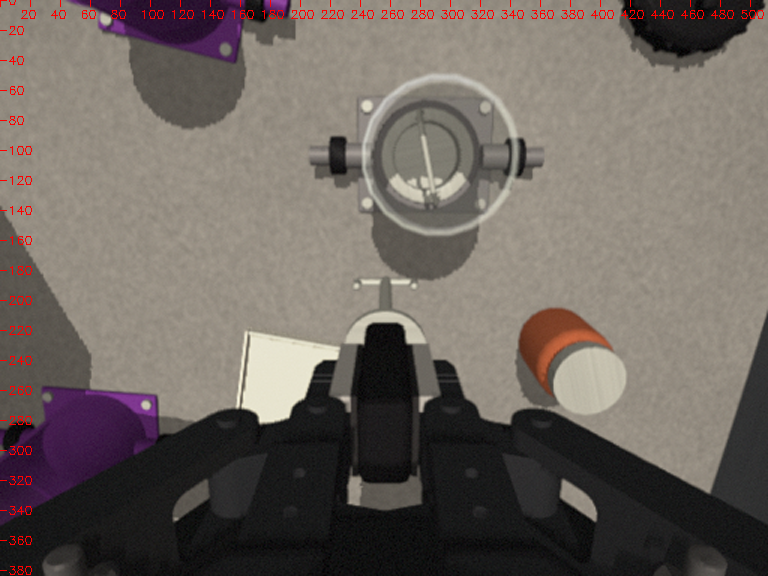

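The wrist view shows the pot rim centred near (293,103), the bail bar running from about (281,88) to (288,135), and the rod held straight with its hook at (257,189). Next: a second view shifted in x.

```bash
python3 -m inch '[[0,3.5,0,0,0,0,0],[0,7,0,0,0,0,0],[0,7,0,0,0,0,0]]'
python3 - <<'E'
from h import *
import pickle
s,c=cam('wrist'); pickle.dump((s,c),open('w5.pkl','wb'))
print(s['tool_pos'])
a=np.linspace(0,6.28,60); 
P=np.array([[.576+.05*np.cos(t),.011+.05*np.sin(t),.145] for t in a]+[[.576+.034*np.cos(t),.011+.034*np.sin(t),.036] for t in a])
p=proj(c,P,s); o=p.mean(0).astype(int)
crg(c,o[0]-55,max(0,o[1]-55),o[0]+55,o[1]+55,6.5,'w5a',p)
s,c=pickle.load(open('w4.pkl','rb'));p=proj(c,P,s); o=p.mean(0).astype(int)
crg(c,o[0]-55,max(0,o[1]-55),o[0]+55,o[1]+55,6.5,'w4a',p)
E
```

```text
time: 6.0
tool_pos: [0.6193, -0.0531, 0.3319]
eef_rot: [0.673, 0.739, 0.002, 0.0]
contact_force: [-0.6, -0.9, -2.0]
gripper_width: 0.0131
[ 0.6193071  -0.05309941  0.33186381]
```

View pics/w5a.png

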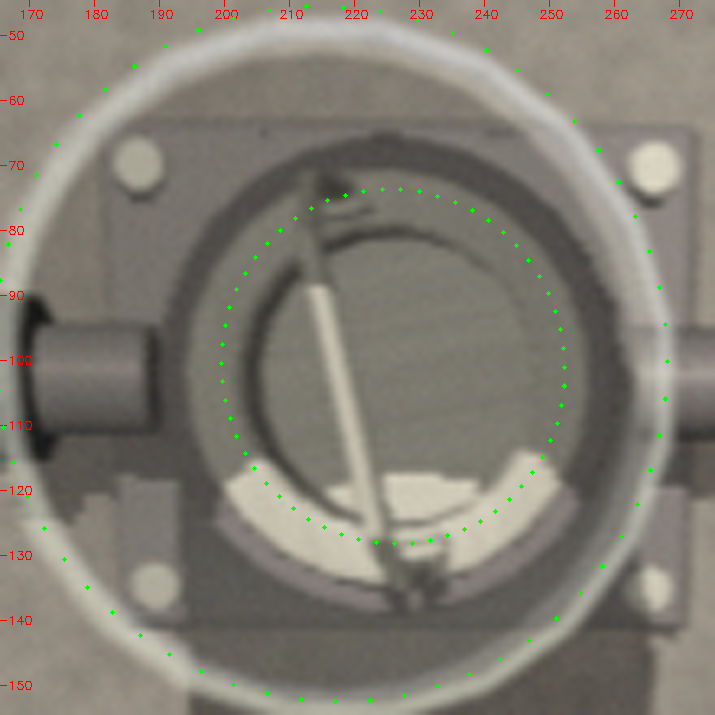

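View pics/w4a.png

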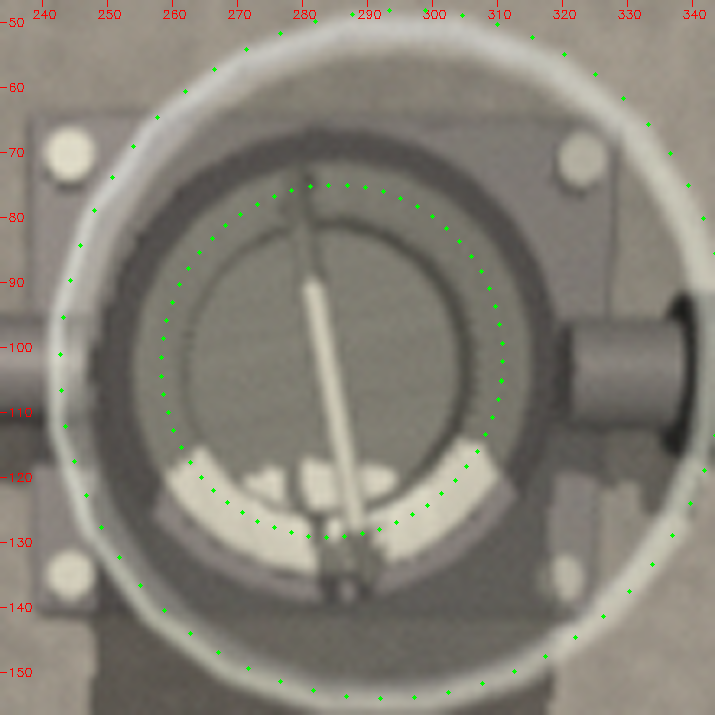

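Run:
```python
from h import *
import pickle
A=pickle.load(open('w4.pkl','rb'));B=pickle.load(open('w5.pkl','rb'))
def plane(V,p,q):
    s,c=V; t,a=ray(c,p,s); t,b=ray(c,q,s); n=np.cross(a,b); n/=np.linalg.norm(n); return n,n@t
n1,d1=plane(A,(281.5,90),(288,125)); n2,d2=plane(B,(214.5,89),(223.5,124))
for y in (-.015,.0105,.036):
    M=np.array([n1,n2,[0,1,0]]); print(np.linalg.solve(M,[d1,d2,y]).round(4))
f=lambda p,q:print(np.round(tri([ray(A[1],p,A[0]),ray(B[1],q,B[0])]),4) if 0 else [np.round(x,4) for x in tri([ray(A[1],p,A[0]),ray(B[1],q,B[0])])])
f((284,105),(228.3,105.3)); 
print('screws')
for p,q in [((244,70),(186.5,69.5)),((323,71),(266,70)),((244.5,135),(189,135)),((320.5,135),(266,135))]: f(p,q)
# cup centre at z=.036 , .037
for V,p in ((A,(284,104)),(B,(228.3,104.5))):
    print(onz(V[1],p,.04,V[0]))
```

```text
[ 0.579  -0.015   0.0831]
[0.5709 0.0105 0.0867]
[0.5627 0.036  0.0903]
[array([0.5775, 0.0069, 0.0135]), array([0.0009, 0.0009])]
screws
[array([0.5197, 0.0473, 0.016 ]), array([0.0004, 0.0004])]
[array([0.6239, 0.0559, 0.0157]), array([0.0002, 0.0002])]
[array([ 0.5273, -0.0374,  0.0201]), array([0.0006, 0.0006])]
[array([ 0.6323, -0.0283,  0.0156]), array([0.0006, 0.0006])]
[0.57507663 0.00913864 0.04      ]
[0.57955081 0.00745166 0.04      ]
```

Run:
```python
from h import *
import pickle
for n in '45':
    s,c=pickle.load(open(f'w{n}.pkl','rb')); t=s['tool_pos']; Rm=R.from_quat(s['eef_rot']).as_matrix()
    print('tool z',Rm[:,2].round(4), 'yaw x',np.degrees(np.arctan2(Rm[1,0],Rm[0,0])).round(2))
    pts=[Rm@np.array([0,k*.0152,.1155+dz])+t for k,dz in ((0,0),(-1,-.008),(1,-.008),(-1,0),(1,0))]
    p=proj(c,pts,s); print(p.round(1))
    crg(c,215,170,300,230,8,f'w{n}h',p)
s,c=cam('scene')
t=s['tool_pos']; Rm=R.from_quat(s['eef_rot']).as_matrix()
pts=[Rm@np.array([0,k*.0152,.1155+dz])+t for k,dz in ((0,0),(-1,-.008),(1,-.008))]
p=proj(c,pts);print(p); o=p[0].astype(int); crg(c,o[0]-40,o[1]-60,o[0]+40,o[1]+30,7,'s5',p)
A=pickle.load(open('w4.pkl','rb'));B=pickle.load(open('w5.pkl','rb'))
for V,p,q in ((A,(281.5,90),(288,125)),(B,(214.5,89),(223.5,124))):
    a=onz(V[1],p,.08,V[0]);b=onz(V[1],q,.08,V[0]);print(a,b,np.degrees(np.arctan2(-(a-b)[0],(a-b)[1])))
```

```text
tool z [ 0.0016 -0.0022 -1.    ] yaw x 95.22
[[255.5 187. ]
 [236.1 189.6]
 [274.9 189.5]
 [236.7 187. ]
 [274.3 187. ]]
tool z [ 0.0032  0.0025 -1.    ] yaw x 95.34
[[255.5 187. ]
 [236.1 189.6]
 [274.9 189.5]
 [236.7 187. ]
 [274.3 187. ]]
[[209.08471257 211.57084981]
 [205.77868618 205.30992869]
 [211.7636159  213.92994618]]
[0.56711811 0.02448431 0.08      ] [ 0.57911146 -0.01439377  0.08      ] 17.144276137784615
[0.56566927 0.0237303  0.08      ] [ 0.57861335 -0.01477813  0.08      ] 18.579354749666376
```

View pics/w5h.png

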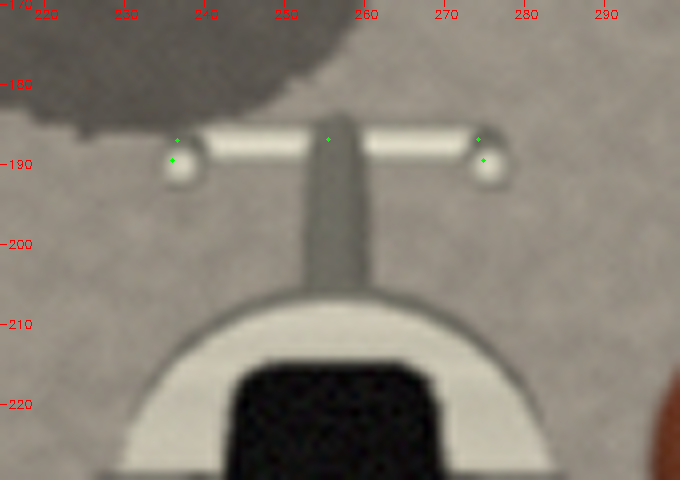

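View pics/s5.png

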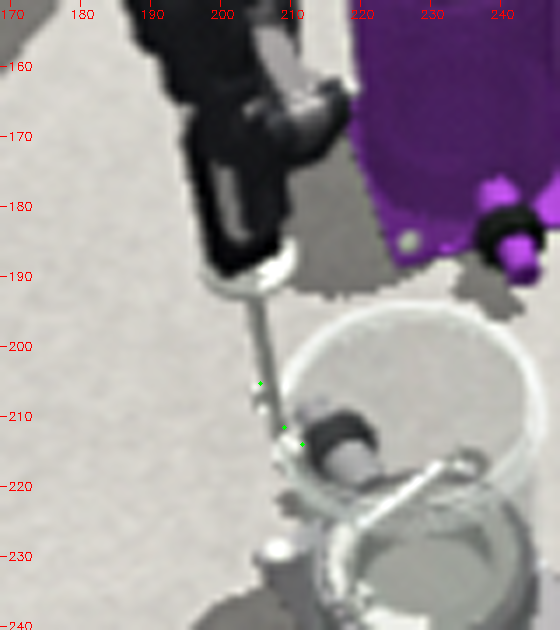

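```bash
python3 -m inch '[[0,-1,3.5,0,0,0,6],[0,-2.5,6.9,0,0,0,12.4],[0,-2.5,6.9,0,0,0,12.4],[0,-2.5,6.9,0,0,0,12.4]]'
python3 - <<'E'
from h import *
s,c=cam('wrist'); print(s['tool_pos'],s['contact_force']); t=s['tool_pos'];Rm=R.from_quat(s['eef_rot']).as_matrix()
print('tool z',Rm[:,2].round(4), 'yaw x',np.degrees(np.arctan2(Rm[1,0],Rm[0,0])).round(2), s['wrist_torque'])
crg(c,150,60,410,320,2.8,'w6')
c=manip.read_camera('scene'); crg(c,180,130,280,270,4.2,'s6')
E
```

```text
time: 6.43
tool_pos: [0.5888, 0.0184, 0.3338]
eef_rot: [0.588, 0.809, 0.001, -0.001]
contact_force: [-0.6, 0.3, -1.6]
gripper_width: 0.0133
[0.58875591 0.01835343 0.33384492] [-0.56899233  0.31996666 -1.61467317]
tool z [-4.0e-04  2.2e-03 -1.0e+00] yaw x 107.95 [-0.06123456 -0.02905994  0.01093256]
```

View pics/w6.png

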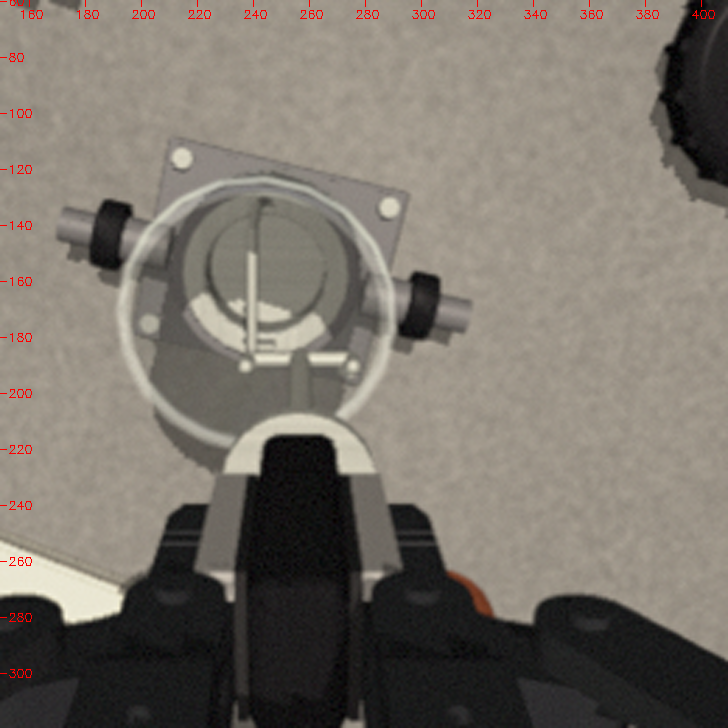

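View pics/s6.png

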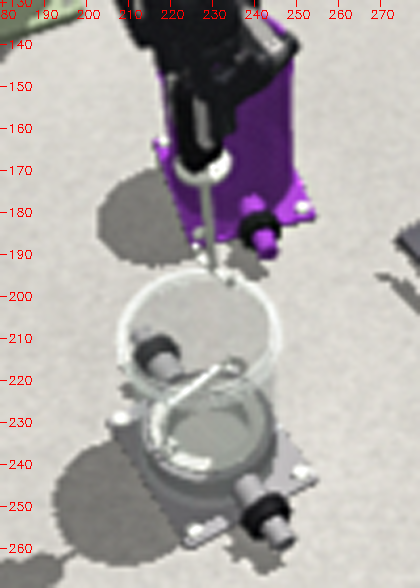

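```bash
python3 -m inch '[[0,0.6,-0.25,-1,0,0,0],[0,0.6,-0.25,-3,0,0,0],[0,0.6,-0.25,-5,0,0,0],[0,0.6,-0.25,-5,0,0,0],[0,0.6,-0.25,-5,0,0,0]]'
python3 - <<'E'
from h import *
s=manip.state();print(s['tool_pos'],s['contact_force'])
c=manip.read_camera('top')
cv2.imwrite('pics/t6.png',c['color'][:,:,::-1])
E
```

```text
time: 6.95
tool_pos: [0.5954, 0.0131, 0.2821]
eef_rot: [0.59, 0.808, -0.0, -0.002]
contact_force: [-0.6, 0.0, -0.7]
gripper_width: 0.0131
[0.59541457 0.01308553 0.28213968] [-0.62688133  0.02562377 -0.69222287]
```

```bash
python3 -m inch '[[0,0,0.2,-2,0,0,0],[0,0,0.2,-4,0,0,0],[0,0,0.2,-6,0,0,0],[0,0,0.2,-7,0,0,0],[0,0,0.2,-7,0,0,0]]'
python3 - <<'E'
from h import *
s,c=cam('wrist'); print(s['tool_pos'],s['contact_force']); crg(c,170,90,350,270,4,'w7')
c=manip.read_camera('scene'); crg(c,180,130,280,270,4.2,'s7')
E
```

```text
time: 7.42
tool_pos: [0.5955, 0.015, 0.2122]
eef_rot: [0.59, 0.807, -0.0, -0.002]
contact_force: [0.3, -0.2, -1.3]
gripper_width: 0.0131
[0.59553446 0.01502323 0.2122273 ] [ 0.29503953 -0.19645917 -1.26330399]
```

View pics/w7.png

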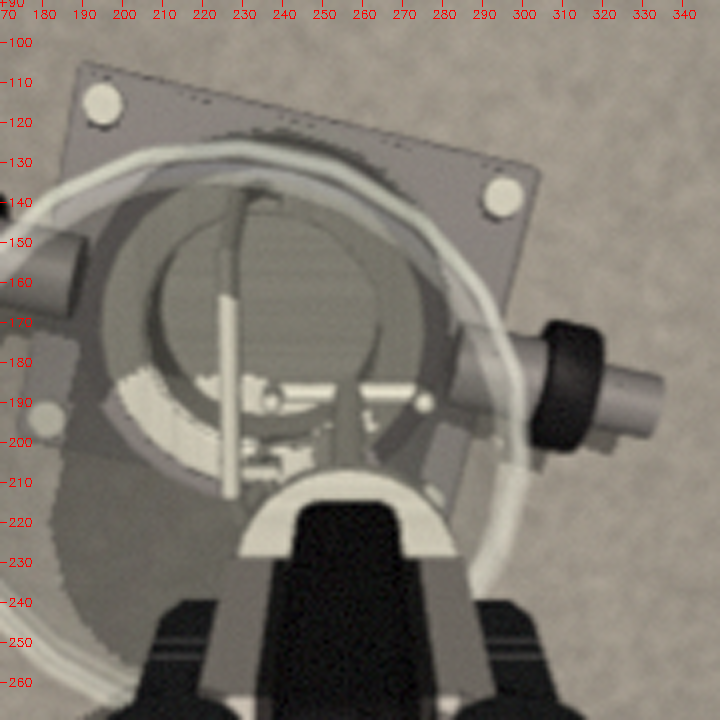

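View pics/s7.png

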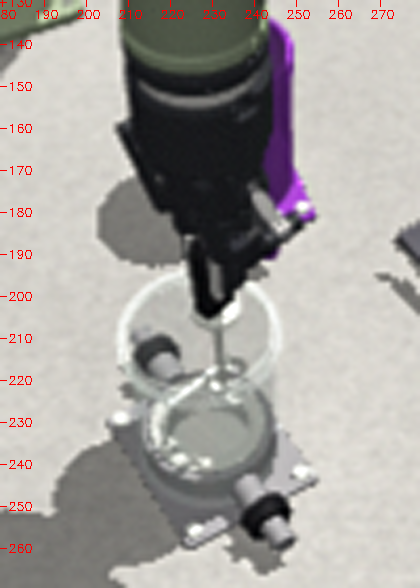

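```bash
python3 -m inch '[[0,0,0,-1.5,0,0,0],[0,0,0,-3,0,0,0],[0,0,0,-4,0,0,0],[0,0,0,-4.3,0,0,0],[0,0,0,-4.3,0,0,0]]'
python3 - <<'E'
from h import *
s,c=cam('wrist'); print(s['tool_pos'],s['contact_force'],s['wrist_torque']); crg(c,170,90,350,270,4,'w8')
E
```

```text
time: 7.93
tool_pos: [0.5971, 0.0151, 0.1719]
eef_rot: [0.59, 0.808, 0.001, 0.0]
contact_force: [-0.7, 0.4, -0.9]
gripper_width: 0.0135
[0.5971464  0.01508246 0.17191498] [-0.70607613  0.36493334 -0.89551515] [ 0.06777865 -0.07137717 -0.05149381]
```

View pics/w8.png

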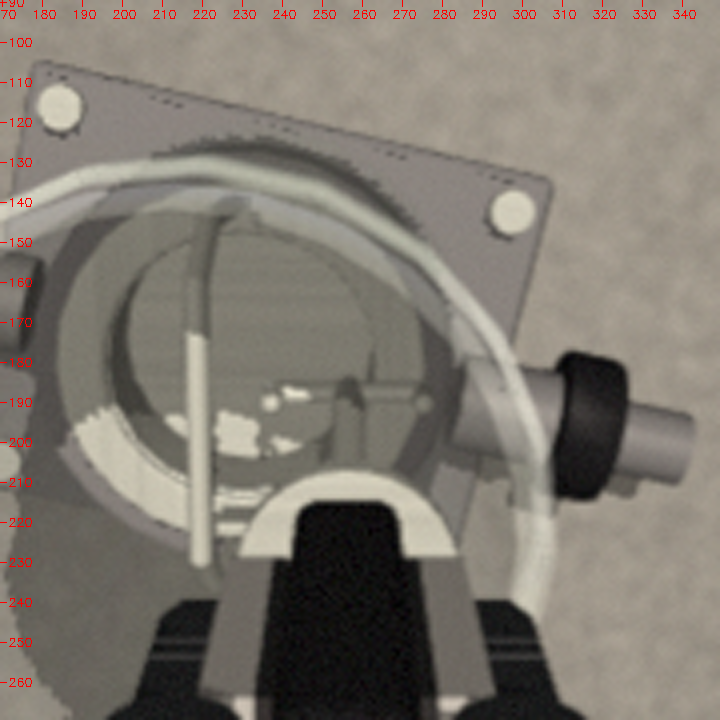

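```bash
python3 -m inch '[[0,-0.5,-0.12,0,0,0,0],[0,-0.9,-0.25,0,0,0,0],[0,-1.3,-0.35,0,0,0,0],[0,-1.6,-0.42,0,0,0,0],[0,-1.8,-0.48,0,0,0,0]]'
python3 - <<'E'
from h import *
s,c=cam('wrist'); print(s['tool_pos'],s['contact_force'],s['wrist_torque']); crg(c,170,90,350,270,4,'w9')
E
```

```text
time: 8.4
tool_pos: [0.579, 0.0102, 0.1729]
eef_rot: [0.59, 0.807, 0.002, 0.001]
contact_force: [0.2, -0.3, -1.1]
gripper_width: 0.0136
[0.57895241 0.01016328 0.17292503] [ 0.21811489 -0.25903759 -1.13275828] [0.01620864 0.03337448 0.00038328]
```

View pics/w9.png

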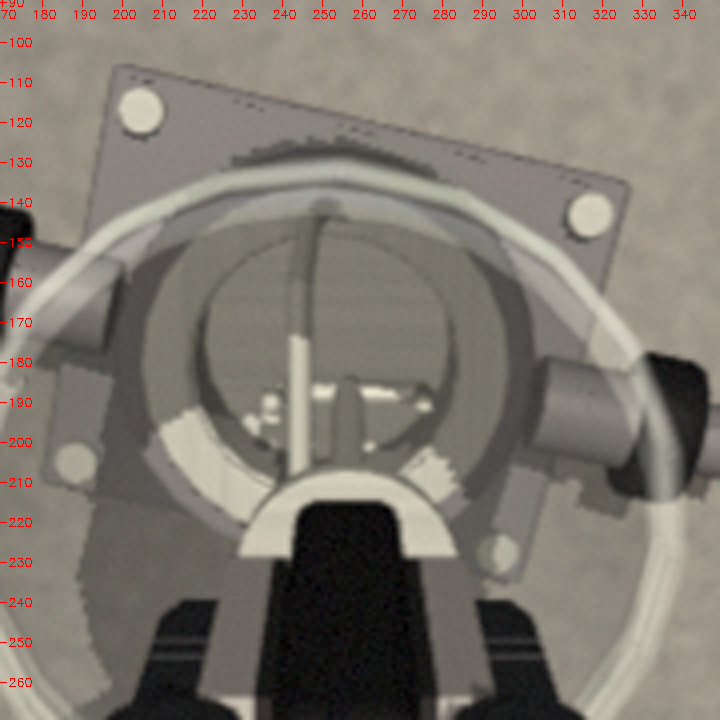

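```bash
python3 -m inch '[[0,0,0,0.6,0,0,0],[0,0,0,1.2,0,0,0],[0,0,0,1.7,0,0,0],[0,0,0,1.8,0,0,0]]'; python3 -m inch '[[0,0.2,0.07,0,0,0,0],[0,0.4,0.14,0,0,0,0],[0,0.6,0.21,0,0,0,0],[0,0.7,0.23,0,0,0,0]]'
python3 - <<'E'
from h import *
s,c=cam('wrist'); print(s['tool_pos'],s['contact_force'],s['wrist_torque']); crg(c,170,90,350,270,4,'w10')
E
```

```text
time: 8.78
tool_pos: [0.5797, 0.0101, 0.1924]
eef_rot: [0.59, 0.807, 0.002, 0.002]
contact_force: [-0.0, -0.0, -0.9]
gripper_width: 0.0131
time: 9.12
tool_pos: [0.5869, 0.0126, 0.1922]
eef_rot: [0.59, 0.808, 0.002, 0.002]
contact_force: [0.1, 0.1, -1.2]
gripper_width: 0.0134
[0.58689315 0.01257257 0.19217386] [ 0.07923272  0.0503077  -1.15584732] [-0.0520213   0.05423388 -0.03097507]
```

View pics/w10.png

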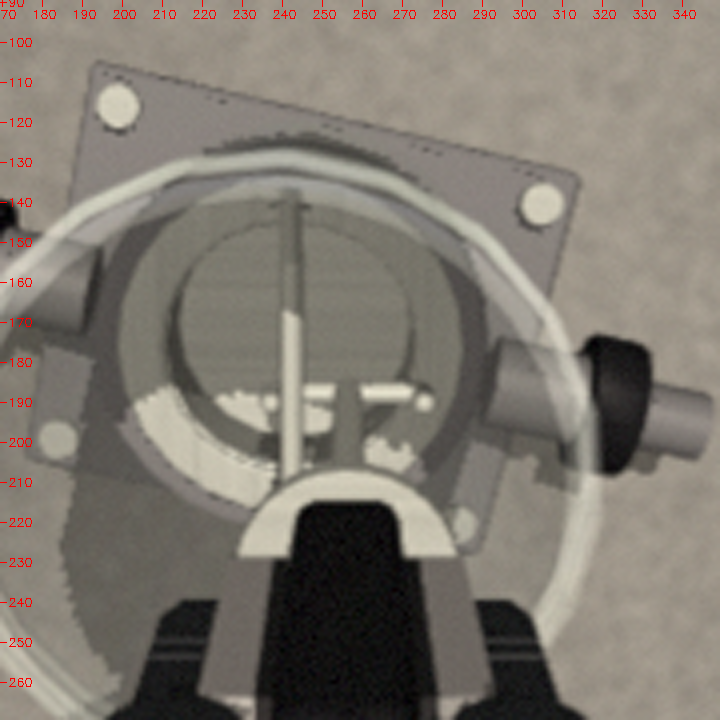

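```bash
python3 -m inch '[[0,0,0,0.3,0,0,0],[0,0,0,0.5,0,0,0],[0,0,0,0.7,0,0,0],[0,0,0,0.9,0,0,0],[0,0,0,1.1,0,0,0]]'; python3 -m inch '[[0,0,0,0.2,0,0,0],[0,0,0,0.4,0,0,0],[0,0,0,0.6,0,0,0],[0,0,0,0.8,0,0,0],[0,0,0,0.8,0,0,0]]'
python3 - <<'E'
from h import *
s,c=cam('wrist'); print(s['tool_pos'],s['contact_force'],s['wrist_torque']); crg(c,170,90,350,270,4,'w11')
c=manip.read_camera('scene'); crg(c,180,130,280,270,4.2,'s11')
E
```

```text
time: 9.58
tool_pos: [0.5868, 0.0126, 0.203]
eef_rot: [0.59, 0.808, 0.002, 0.001]
contact_force: [-0.1, 0.1, -3.6]
gripper_width: 0.0135
time: 10.0
tool_pos: [0.587, 0.0126, 0.2116]
eef_rot: [0.59, 0.808, 0.002, 0.002]
contact_force: [-0.5, 0.9, -3.5]
gripper_width: 0.0138
[0.58701781 0.01257464 0.21158595] [-0.4804698   0.86973427 -3.52190418] [-0.04542816 -0.01918007 -0.02341127]
```

View pics/w11.png

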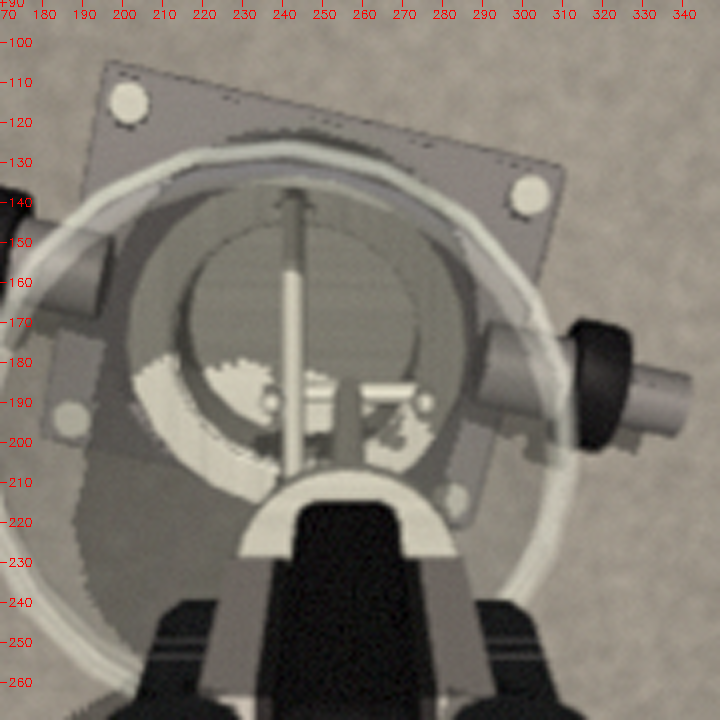

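View pics/s11.png

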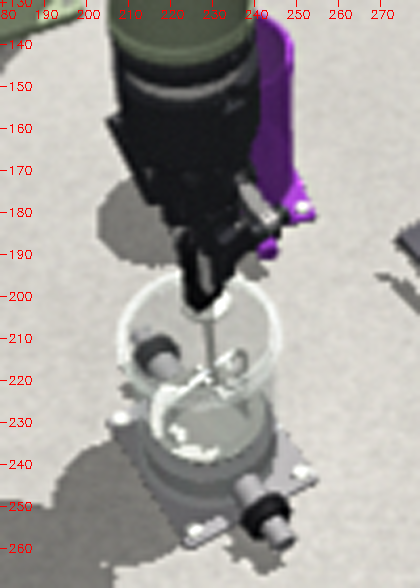

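```bash
python3 -m inch '[[0,0,0,0.7,0,0,0],[0,0,0,1.5,0,0,0],[0,0,0,2.3,0,0,0],[0,0,0,3.1,0,0,0],[0,0,0,3.5,0,0,0]]'
python3 - <<'E'
from h import *
s,c=cam('wrist'); print(s['tool_pos'],s['contact_force'],s['wrist_torque']); crg(c,170,90,350,270,4,'w12')
E
```

```text
time: 10.52
tool_pos: [0.5875, 0.0126, 0.2482]
eef_rot: [0.59, 0.807, 0.003, 0.003]
contact_force: [0.1, 0.0, -2.9]
gripper_width: 0.0133
[0.58752913 0.01256426 0.24816506] [ 0.14273167  0.03865515 -2.93860465] [ 0.05885971 -0.0228365  -0.00281745]
```

View pics/w12.png

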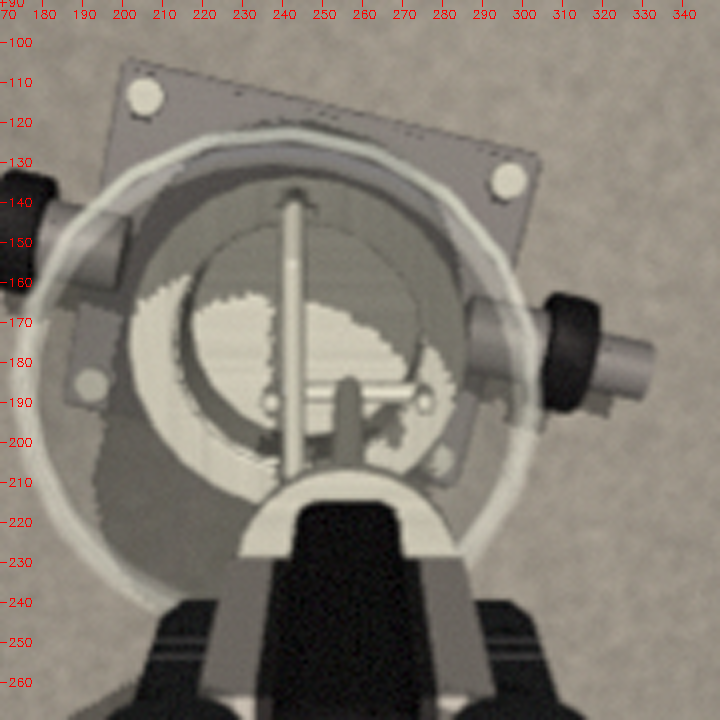

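Run:
```python
from h import *
s,c=cam('wrist'); t=s['tool_pos']
a=np.linspace(0,6.28,80); cs=np.c_[np.cos(a),np.sin(a),0*a]
ax=np.array([.5765,.010,0]); zb=t[2]-.1883
xp=np.array([.952,.306,0]); bc=np.array([t[0],t[1],0])-.0108*xp
P=np.vstack([ax+[0,0,.145]+.05*cs, bc+[0,0,zb+.031]+.04*cs])
crg(c,170,90,350,270,4,'w12b',proj(c,P,s))
```

```text
(no output)
```

View pics/w12b.png

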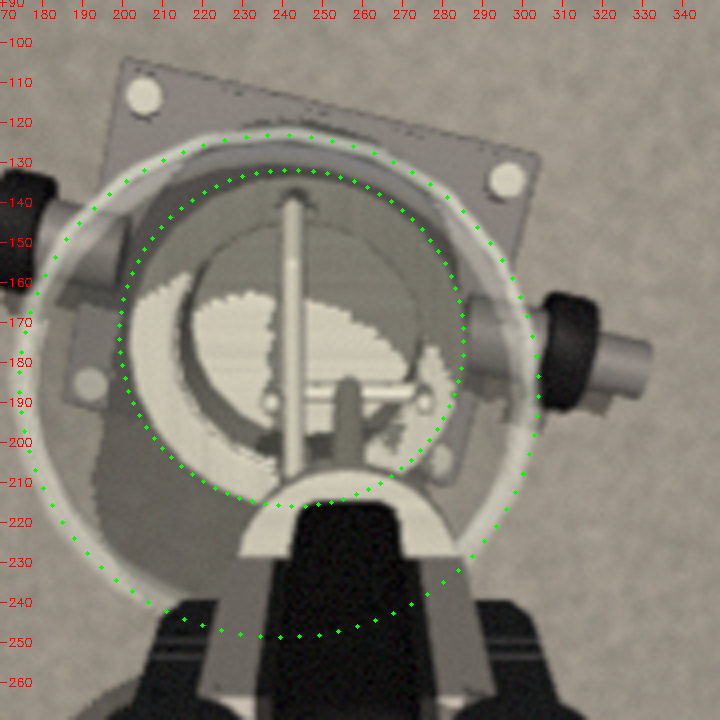

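```bash
python3 -m inch '[[0,-0.1,0,0.8,0,0,0],[0,-0.1,0,1.8,0,0,0],[0,-0.1,0,2.8,0,0,0],[0,-0.1,0,3.8,0,0,0],[0,-0.1,0,4.8,0,0,0]]';python3 -m inch '[[0,0,0,0.9,0,0,0],[0,0,0,1.9,0,0,0],[0,0,0,2.9,0,0,0],[0,0,0,3.9,0,0,0],[0,0,0,4.9,0,0,0]]';python3 -m inch '[[0,0,0,1,0,0,0],[0,0,0,2,0,0,0],[0,0,0,2.5,0,0,0],[0,0,0,2.5,0,0,0]]'
python3 - <<'E'
from h import *
s,c=cam('wrist'); print(s['tool_pos'],s['contact_force'],s['wrist_torque']); crg(c,170,90,350,270,4,'w13')
c=manip.read_camera('scene'); crg(c,160,100,290,270,4.2,'s13')
E
```

```text
time: 11.03
tool_pos: [0.5866, 0.0126, 0.297]
eef_rot: [0.59, 0.807, 0.003, 0.003]
contact_force: [-0.3, -1.4, -1.8]
gripper_width: 0.0134
time: 11.45
tool_pos: [0.5866, 0.0126, 0.3471]
eef_rot: [0.59, 0.808, 0.003, 0.003]
contact_force: [-0.4, -0.4, -4.3]
gripper_width: 0.0132
time: 11.78
tool_pos: [0.5871, 0.0126, 0.3737]
eef_rot: [0.59, 0.808, 0.004, 0.004]
contact_force: [0.7, -0.1, -3.4]
gripper_width: 0.0136
[0.58708946 0.0125912  0.37366384] [ 0.74219481 -0.07044446 -3.36332005] [-0.01483989 -0.02065274  0.03508229]
```

View pics/w13.png

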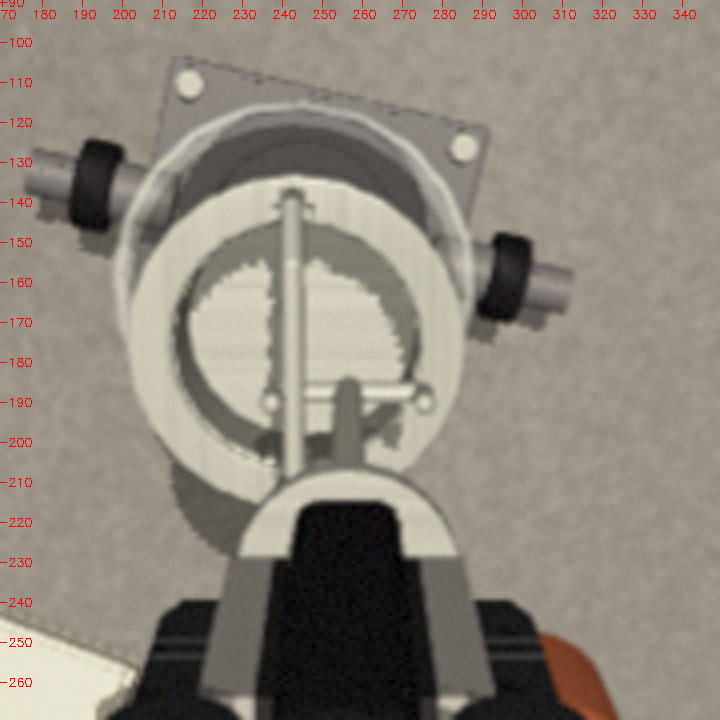

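View pics/s13.png

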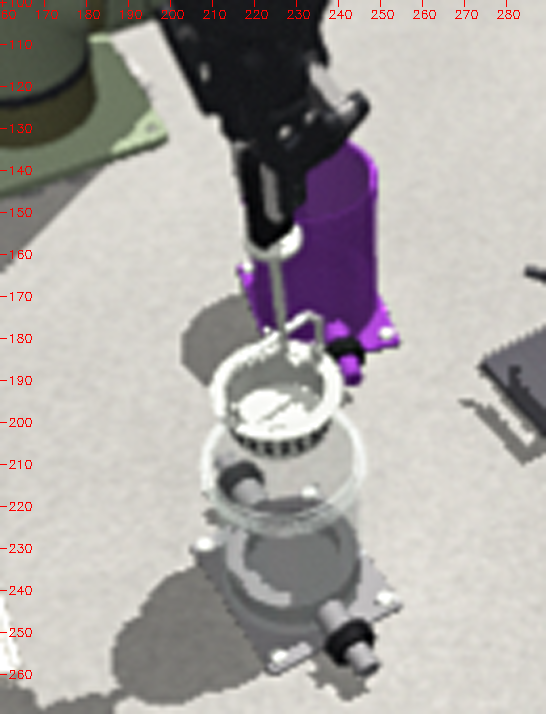

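```bash
python3 -m inch '[[0,0,0,0.8,0,0,0],[0,-0.2,-0.5,1.5,0,0,0],[0,-0.6,-1.6,1.8,0,0,0],[0,-1.2,-3.2,1.8,0,0,0],[0,-1.8,-5.0,1.8,0,0,0]]';python3 -m inch '[[0,-0.7,-2,0,0,0,0],[0,-1.4,-4,0,0,0,0],[0,-2.1,-6,0,0,0,0],[0,-2.8,-8,0,0,0,0],[0,-3.5,-10,0,0,0,0]]';python3 -m inch '[[0,-0.7,-2,0,0,0,0],[0,-1.4,-4,0,0,0,0],[0,-2.1,-6,0,0,0,0],[0,-2.7,-7.7,0,0,0,0],[0,-3.2,-9.2,0,0,0,0]]';python3 - <<'E'
from h import *
s,c=cam('wrist'); print(s['tool_pos'],s['contact_force'],s['wrist_torque']); crg(c,0,0,512,384,1.5,'w14')
E
```

```text
time: 12.3
tool_pos: [0.5682, -0.0383, 0.3905]
eef_rot: [0.59, 0.808, 0.003, 0.003]
contact_force: [0.7, 0.3, -3.3]
gripper_width: 0.0133
time: 12.72
tool_pos: [0.5321, -0.1401, 0.391]
eef_rot: [0.59, 0.808, 0.003, 0.004]
contact_force: [0.6, 0.1, -3.0]
gripper_width: 0.0133
time: 13.13
tool_pos: [0.4987, -0.2342, 0.3915]
eef_rot: [0.59, 0.807, 0.003, 0.004]
contact_force: [-0.5, 0.2, -3.3]
gripper_width: 0.0136
[ 0.49872334 -0.23415494  0.39153221] [-0.54944513  0.21452387 -3.2880507 ] [-0.01115616 -0.01808617  0.0026952 ]
```

View pics/w14.png

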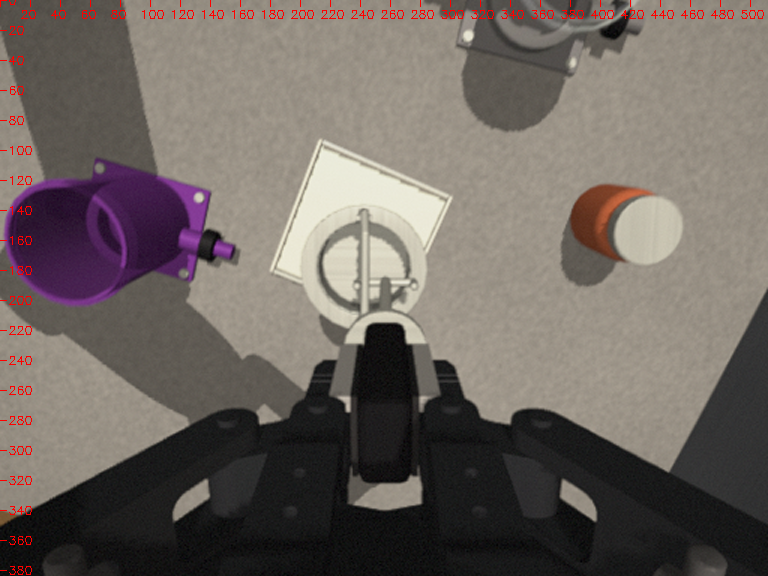

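Run:
```python
from h import *
s,c=cam('wrist');
P=[onz(c,p,.014,s) for p in [(213.5,93.5),(300.2,131.5),(180.8,180.2)]]
print(np.round(P,4),'centre',(P[1]+P[2])/2, np.linalg.norm(P[0]-P[1]),np.linalg.norm(P[0]-P[2])); print(s['tool_pos'])
```

```text
[[ 0.4164 -0.1819  0.014 ]
 [ 0.5608 -0.1964  0.014 ]
 [ 0.4019 -0.3279  0.014 ]] centre [ 0.48134093 -0.26215524  0.014     ] 0.14510141019287462 0.14673337272853326
[ 0.49800188 -0.23665641  0.39138572]
```

```bash
python3 -m inch '[[0,-0.3,-1,-0.5,0,0,0],[0,-0.6,-2,-2,0,0,0],[0,-0.6,-2,-4,0,0,0],[0,-0.6,-2,-6,0,0,0],[0,-0.6,-2,-8,0,0,0]]';python3 -m inch '[[0,0,0,-2,0,0,0],[0,0,0,-4,0,0,0],[0,0,0,-6,0,0,0],[0,0,0,-7.2,0,0,0],[0,0,0,-7.5,0,0,0]]';python3 - <<'E'
from h import *
s,c=cam('wrist'); print(s['tool_pos'],s['contact_force'],s['wrist_torque']); crg(c,100,50,420,300,2.4,'w15')
c=manip.read_camera('scene');crg(c,90,130,220,290,4.5,'s15')
E
```

```text
time: 13.65
tool_pos: [0.4922, -0.2553, 0.3104]
eef_rot: [0.591, 0.806, 0.002, 0.004]
contact_force: [0.5, -0.6, -2.6]
gripper_width: 0.0131
time: 14.07
tool_pos: [0.4906, -0.2547, 0.2327]
eef_rot: [0.591, 0.807, 0.002, 0.002]
contact_force: [0.2, 0.5, -2.1]
gripper_width: 0.0132
[ 0.49062238 -0.25472636  0.23268558] [ 0.19573515  0.50424777 -2.06553963] [-0.06916086 -0.00896388  0.03229588]
```

View pics/w15.png

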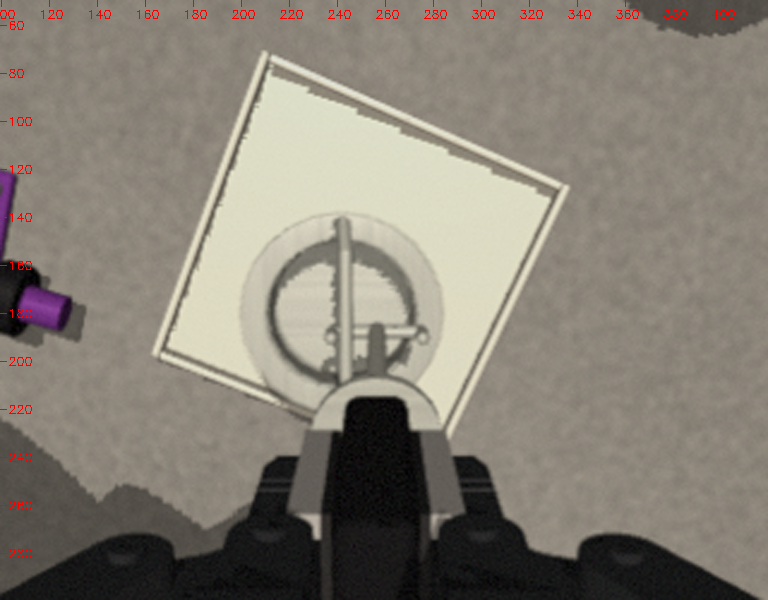

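View pics/s15.png

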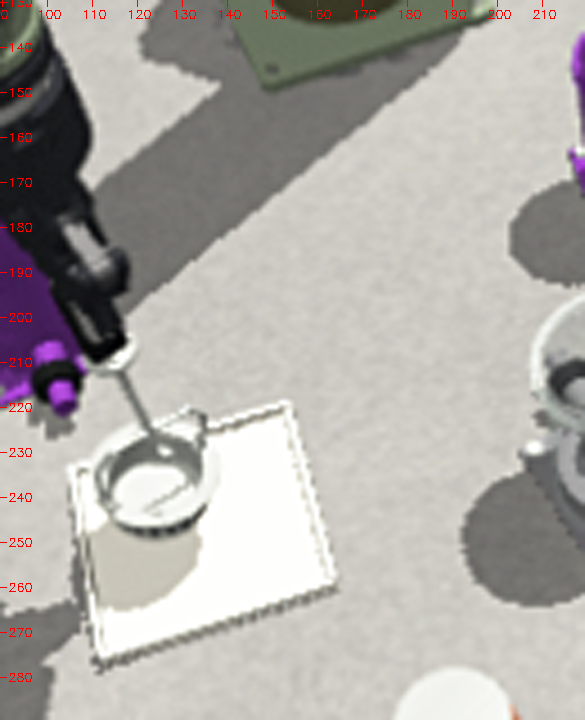

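```bash
python3 -m inch '[[0,0,-0.2,-0.8,0,0,0],[0,0,-0.2,-1.6,0,0,0],[0,0,-0.2,-2.2,0,0,0],[0,0,-0.2,-2.7,0,0,0],[0,0,-0.2,-2.9,0,0,0]]';for i in 1 2; do python3 -m inch '[[0,0,0,-0.2,0,0,0],[0,0,0,-0.4,0,0,0],[0,0,0,-0.4,0,0,0]]';done;python3 - <<'E'
from h import *
s,c=cam('wrist'); print(s['tool_pos'],s['contact_force'],s['wrist_torque']); crg(c,100,50,420,300,2.4,'w16')
E
```

```text
time: 14.58
tool_pos: [0.4914, -0.2572, 0.205]
eef_rot: [0.591, 0.807, 0.002, 0.003]
contact_force: [-0.4, -0.0, -3.6]
gripper_width: 0.0132
time: 14.83
tool_pos: [0.4913, -0.2571, 0.2006]
eef_rot: [0.591, 0.807, 0.002, 0.003]
contact_force: [0.5, 0.2, -3.3]
gripper_width: 0.0132
time: 15.08
tool_pos: [0.4911, -0.257, 0.1963]
eef_rot: [0.591, 0.807, 0.001, 0.002]
contact_force: [0.9, -1.1, -3.1]
gripper_width: 0.0132
[ 0.49109749 -0.25703911  0.19630485] [ 0.86154816 -1.05173749 -3.14819413] [0.01296926 0.04143352 0.00017424]
```

View pics/w16.png

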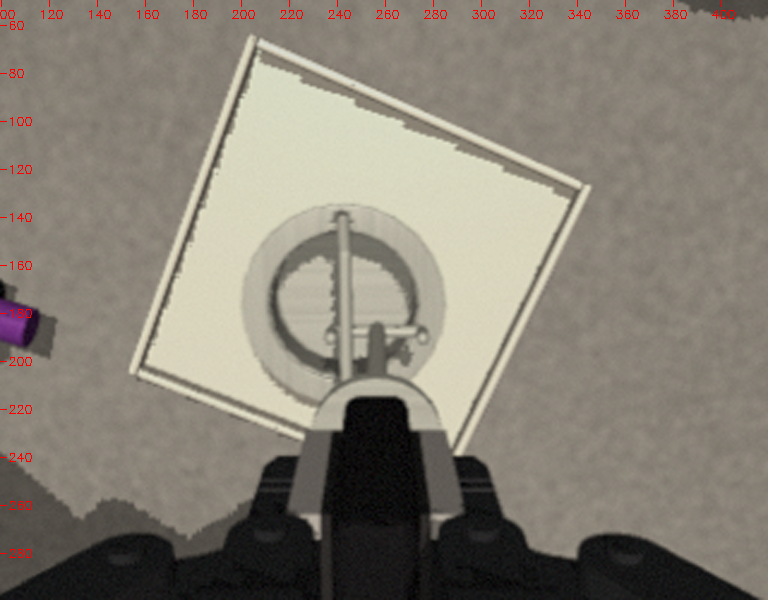

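```bash
for i in 1 2; do python3 -m inch '[[0,0,0,-0.15,0,0,0],[0,0,0,-0.3,0,0,0],[0,0,0,-0.3,0,0,0]]';done
```

```text
time: 15.38
tool_pos: [0.491, -0.257, 0.1932]
eef_rot: [0.591, 0.807, 0.001, 0.002]
contact_force: [0.0, -0.5, -3.5]
gripper_width: 0.0131
time: 15.63
tool_pos: [0.4911, -0.257, 0.1902]
eef_rot: [0.591, 0.807, 0.001, 0.002]
contact_force: [-0.4, 0.7, -1.1]
gripper_width: 0.0134
```

```bash
python3 -m inch '[[0,0,0,-0.3,0,0,0],[0,0,0,-0.6,0,0,0],[0,0,0,-0.9,0,0,0],[0,0,0,-1.2,0,0,0],[0,0,0,-1.2,0,0,0]]';python3 - <<'E'
from h import *
s,c=cam('wrist'); print(s['tool_pos'],s['contact_force'],s['wrist_torque']); crg(c,170,90,350,270,4,'w17')
c=manip.read_camera('scene');crg(c,90,170,190,290,6,'s17')
E
```

```text
time: 16.05
tool_pos: [0.4907, -0.2568, 0.1773]
eef_rot: [0.591, 0.807, 0.001, 0.001]
contact_force: [0.3, -0.8, -1.9]
gripper_width: 0.0136
[ 0.49065058 -0.25681189  0.17728068] [ 0.27778809 -0.82414856 -1.85244654] [-0.01681978 -0.00247303  0.02181992]
```

View pics/w17.png

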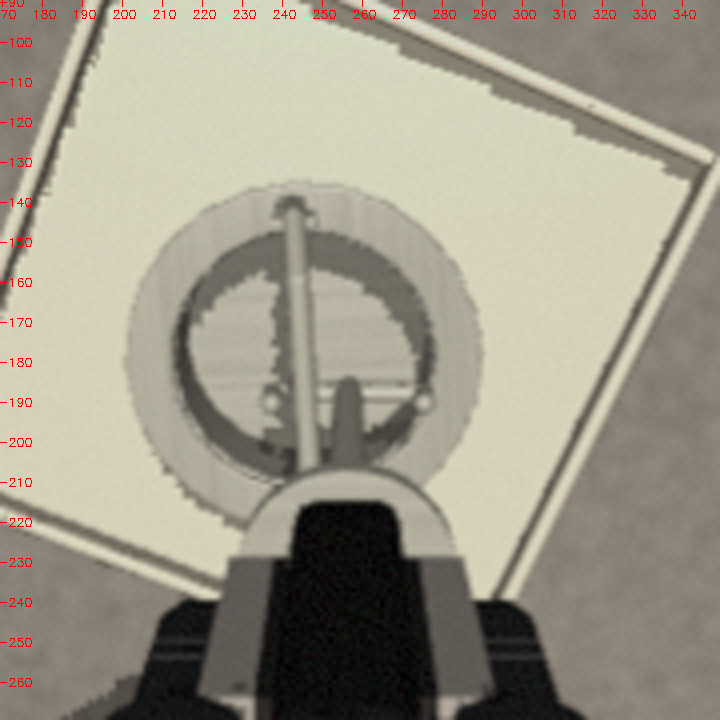

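View pics/s17.png

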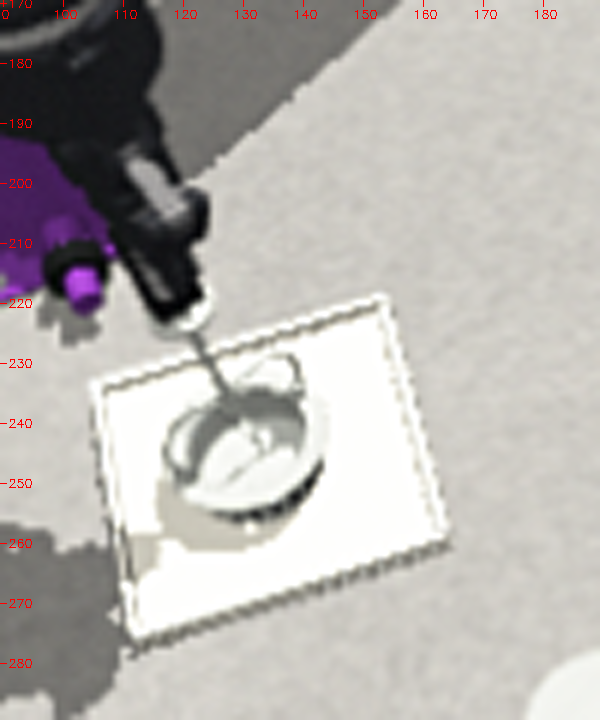

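```bash
python3 -m inch '[[0,0.5,0.16,0,0,0,0],[0,1,0.31,0,0,0,0],[0,1.5,0.47,0,0,0,0],[0,1.75,0.55,0,0,0,0],[0,1.75,0.55,0,0,0,0]]';python3 - <<'E'
from h import *
s,c=cam('wrist'); print(s['tool_pos'],s['contact_force'],s['wrist_torque']); crg(c,150,90,350,270,4,'w18')
E
```

```text
time: 16.57
tool_pos: [0.5094, -0.2513, 0.178]
eef_rot: [0.591, 0.807, 0.002, 0.002]
contact_force: [1.2, 0.6, -1.1]
gripper_width: 0.0132
[ 0.50941155 -0.25129451  0.17796962] [ 1.19585799  0.59864209 -1.06160194] [ 0.04288694 -0.01676415 -0.0072717 ]
```

View pics/w18.png

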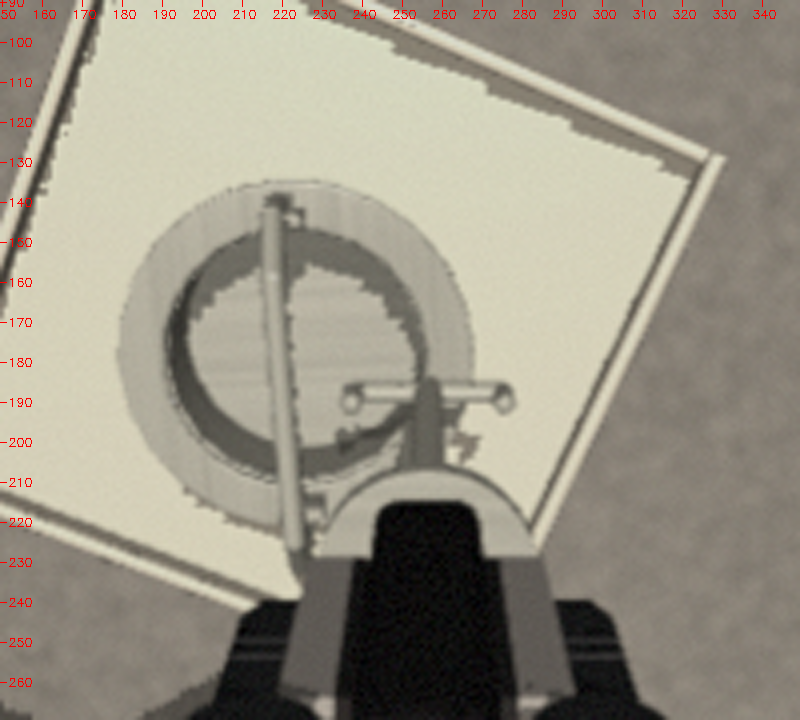

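```bash
python3 -m inch '[[0,0,0,2,0,0,0],[0,0,0,6,0,0,0],[0,0,0,10,0,0,0],[0,0,0,14,0,0,0],[0,0,0,18,0,0,0]]';python3 - <<'E'
from h import *
s,c=cam('wrist'); print(s['tool_pos'],s['contact_force'],s['wrist_torque']); crg(c,0,0,512,384,1.5,'w19')
c=manip.read_camera('scene'); crg(c,90,170,190,290,6,'s19')
E
```

```text
time: 17.03
tool_pos: [0.5084, -0.2511, 0.3599]
eef_rot: [0.591, 0.807, 0.001, 0.002]
contact_force: [1.5, -0.7, -1.4]
gripper_width: 0.0135
[ 0.508363   -0.25111289  0.35985145] [ 1.45158011 -0.70653875 -1.44508695] [-0.05099662 -0.0223185   0.04044185]
```

View pics/w19.png

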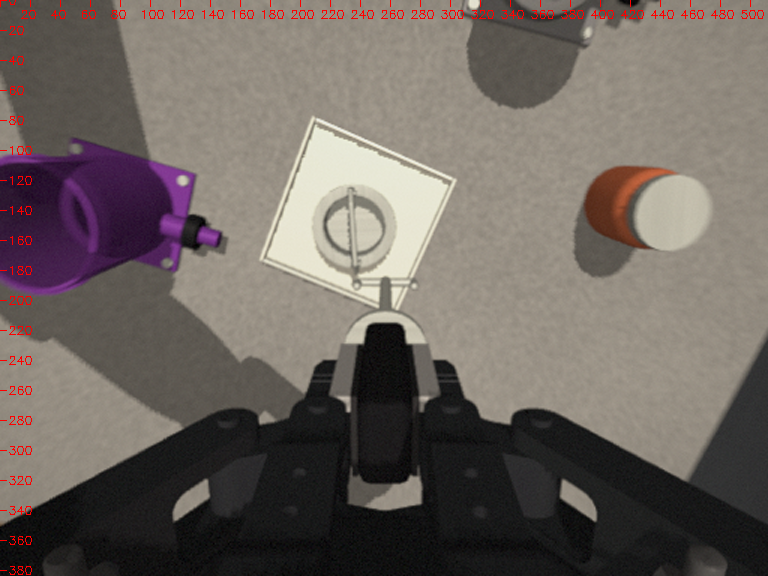

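View pics/s19.png

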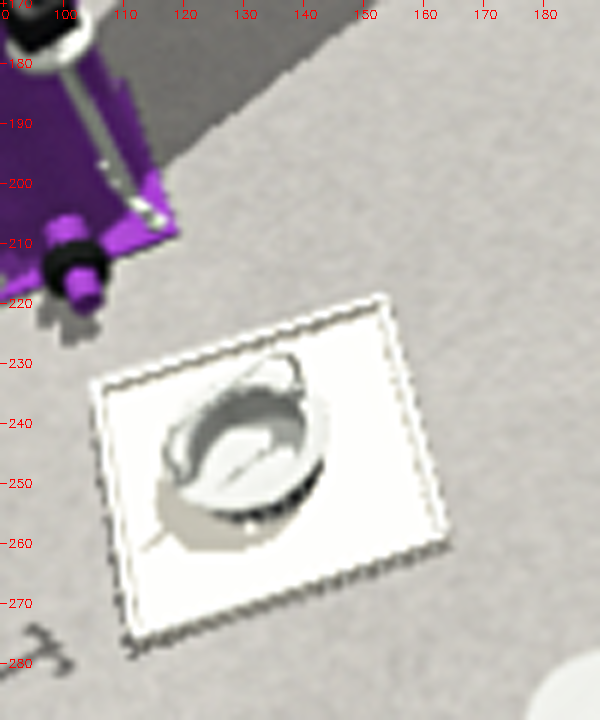

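```bash
python3 -m inch '[[0,0,2,1,0,0,0],[0,0,6,1,0,0,0],[0,0,10,1,0,0,-2],[0,0,14,1,0,0,-4],[0,0,18,1,0,0,-6]]';python3 -m inch '[[0,0,4,0,0,0,-2],[0,0,8,0,0,0,-4],[0,0,12,0,0,0,-6],[0,0,16,0,0,0,-6],[0,0,20,0,0,0,-6]]';python3 -m inch '[[0,-2,4,0,0,0,0],[0,-4,8,0,0,0,0],[0,-6,12,0,0,0,0],[0,-6.5,13.5,0,0,0,0],[0,-6.5,13.5,0,0,0,0]]';python3 - <<'E'
from h import *
s,c=cam('wrist'); print(s['tool_pos'],s['contact_force'],s['wrist_torque']); crg(c,0,0,512,384,1.5,'w20')
Rm=R.from_quat(s['eef_rot']).as_matrix();print(np.degrees(np.arctan2(Rm[1,0],Rm[0,0])),Rm[:,2])
E
```

```text
time: 17.55
tool_pos: [0.5102, -0.071, 0.3751]
eef_rot: [0.633, 0.774, 0.002, 0.009]
contact_force: [0.6, 0.6, -2.2]
gripper_width: 0.0129
time: 17.97
tool_pos: [0.5095, 0.1308, 0.3744]
eef_rot: [0.673, 0.74, 0.001, 0.009]
contact_force: [1.2, -0.8, -0.8]
gripper_width: 0.0134
time: 18.38
tool_pos: [0.442, 0.2698, 0.3735]
eef_rot: [0.671, 0.742, 0.001, 0.008]
contact_force: [0.0, -0.8, -2.0]
gripper_width: 0.0133
[0.44200899 0.26984854 0.37350678] [ 0.04166927 -0.7784075  -1.99316003] [-0.02599265  0.02289562  0.03388533]
95.75153359034812 [ 0.01230114 -0.00909029 -0.99988302]
```

View pics/w20.png

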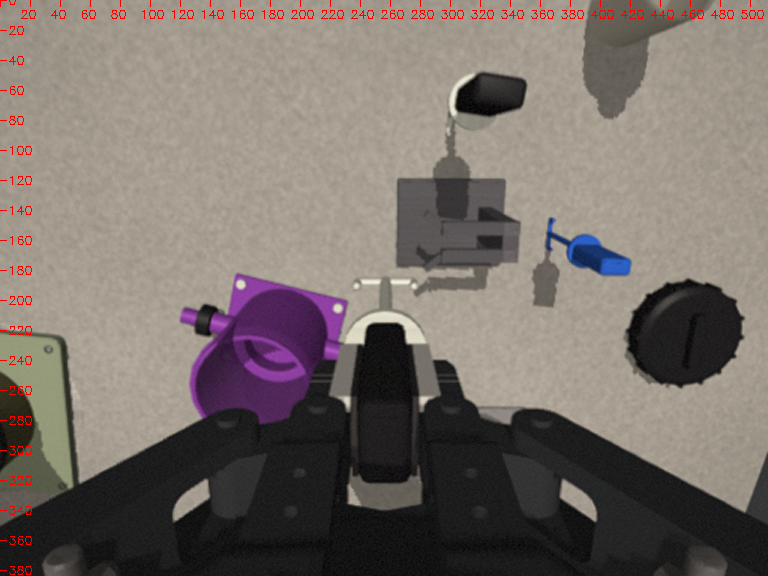

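```bash
python3 -m inch '[[0,0,-0.2,-3,0.5,0.7,-0.4],[0,0,-0.2,-7,0.5,0.7,-0.4],[0,0,-0.2,-11,0.5,0.7,-0.4],[0,0,-0.2,-15,0.5,0.7,-0.4],[0,0,-0.2,-18,0.5,0.7,-0.4]]';python3 -m inch '[[0,0,0,-1,0,0,0],[0,0,0,-2,0,0,0],[0,0,0,-2.5,0,0,0],[0,0,0,-2.5,0,0,0]]';python3 - <<'E'
from h import *
s,c=cam('wrist'); print(s['tool_pos'],s['contact_force'],s['wrist_torque']); crg(c,150,60,410,320,2.8,'w21')
Rm=R.from_quat(s['eef_rot']).as_matrix();print(np.degrees(np.arctan2(Rm[1,0],Rm[0,0])),Rm[:,2])
E
```

```text
time: 18.85
tool_pos: [0.442, 0.2634, 0.1901]
eef_rot: [0.674, 0.738, -0.003, 0.001]
contact_force: [0.0, -0.3, -1.4]
gripper_width: 0.0133
time: 19.18
tool_pos: [0.4422, 0.2627, 0.1646]
eef_rot: [0.675, 0.738, -0.003, 0.001]
contact_force: [-0.7, -1.1, -1.6]
gripper_width: 0.013
[0.44222788 0.26270792 0.16456551] [-0.65901101 -1.09214175 -1.62583583] [-0.03429984 -0.05056786  0.03493794]
95.15010716372127 [-0.00284766 -0.00614331 -0.99997708]
```

View pics/w21.png

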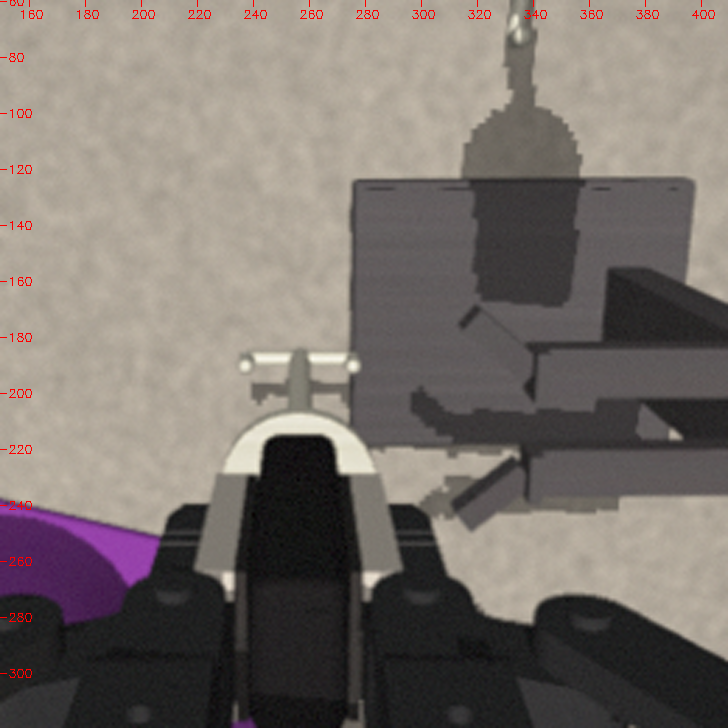

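Run:
```python
from h import *
s,c=cam('wrist'); t=s['tool_pos'];Rm=R.from_quat(s['eef_rot']).as_matrix()
p0=t+Rm[:,2]*(t[2]-.117); d=np.array([np.cos(np.radians(5.3)),np.sin(np.radians(5.3)),0])
P=[p0+k*d for k in np.arange(.03,.08,.005)]
pr=proj(c,P,s); print(pr.round(1))
Q=[np.array([.517,.2745,.117])-k*d for k in np.arange(0,.05,.005)]
print(proj(c,Q,s).round(1))
crg(c,290,140,420,260,6,'w21b',np.vstack([pr,proj(c,Q,s)]))
print([onz(c,q,.117,s).round(4) for q in [(345,204),(345,220),(375,204),(375,220)]])
```

```text
[[304.4 214.2]
 [312.6 214.2]
 [320.7 214.1]
 [328.9 214.1]
 [337.  214.1]
 [345.2 214. ]
 [353.3 214. ]
 [361.4 214. ]
 [369.6 213.9]
 [377.7 213.9]]
[[378.5 206.7]
 [370.4 206.7]
 [362.2 206.7]
 [354.  206.8]
 [345.8 206.8]
 [337.7 206.8]
 [329.5 206.9]
 [321.2 206.9]
 [313.  206.9]
 [304.8 206.9]]
[array([0.4963, 0.2744, 0.117 ]), array([0.4979, 0.2641, 0.117 ]), array([0.5145, 0.276 , 0.117 ]), array([0.5164, 0.2658, 0.117 ])]
```

View pics/w21b.png

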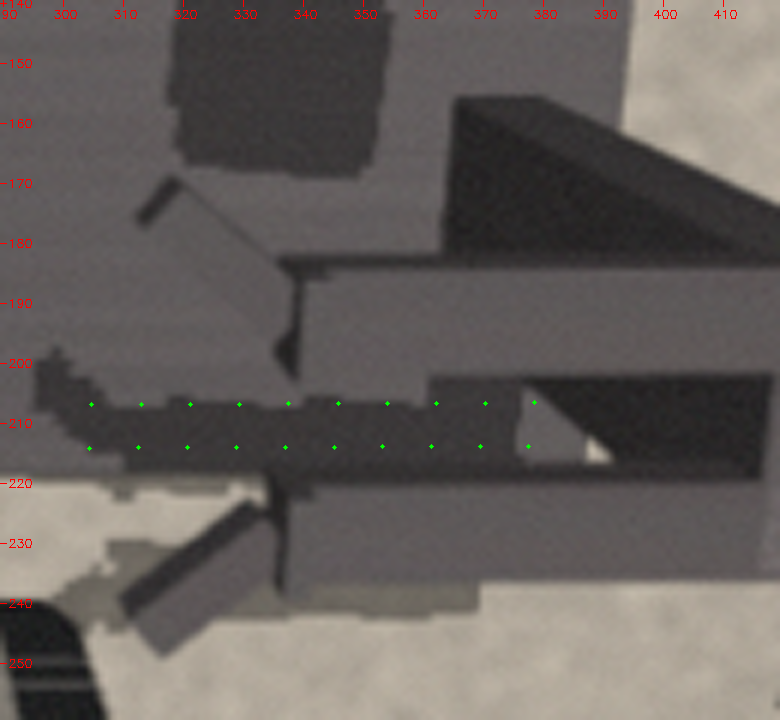

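```bash
python3 -m inch '[[0,0.5,0.24,-0.2,0.35,-0.16,0],[0,1,0.28,-0.4,0.35,-0.16,0],[0,1,0.28,-0.4,0.35,-0.16,0]]';python3 - <<'E'
from h import *
s,c=cam('wrist'); t=s['tool_pos'];Rm=R.from_quat(s['eef_rot']).as_matrix(); print(t,Rm[:,2])
p0=t+Rm[:,2]*(t[2]-.117); d=np.array([np.cos(np.radians(5.3)),np.sin(np.radians(5.3)),0])
P=[p0+k*d for k in np.arange(.01,.08,.005)]
pr=proj(c,P,s)
crg(c,230,140,400,260,4.5,'w22',pr)
E
```

```text
time: 19.53
tool_pos: [0.4545, 0.2667, 0.1627]
eef_rot: [0.675, 0.738, 0.003, 0.001]
contact_force: [-0.8, 0.2, -1.1]
gripper_width: 0.013
[0.45446766 0.26672274 0.16272517] [ 0.00505494  0.00270955 -0.99998355]
```

View pics/w22.png

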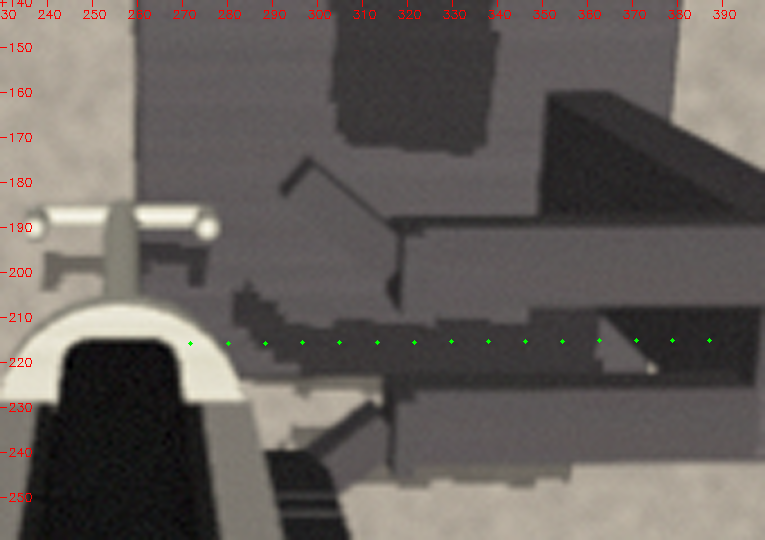

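```bash
python3 -m inch '[[0,1,0.03,-0.1,0,0,0],[0,2.2,0.14,-0.2,0,0,0],[0,3.4,0.25,-0.2,0,0,0],[0,4,0.3,-0.2,0,0,0],[0,4,0.3,-0.2,0,0,0]]';python3 - <<'E'
from h import *
s,c=cam('wrist'); t=s['tool_pos'];Rm=R.from_quat(s['eef_rot']).as_matrix(); print(t,Rm[:,2],s['contact_force'])
p0=t+Rm[:,2]*(t[2]-.117); d=np.array([np.cos(np.radians(5.3)),np.sin(np.radians(5.3)),0])
pr=proj(c,[p0+k*d for k in np.arange(.01,.04,.005)],s)
crg(c,200,140,370,270,4.5,'w23',pr)
E
```

```text
time: 20.0
tool_pos: [0.4958, 0.2697, 0.1603]
eef_rot: [0.675, 0.738, 0.003, 0.001]
contact_force: [0.0, 0.1, -1.5]
gripper_width: 0.0135
[0.49581976 0.26971889 0.16032276] [ 0.00495459  0.0024881  -0.99998463] [ 0.04489875  0.08515855 -1.52490111]
```

View pics/w23.png

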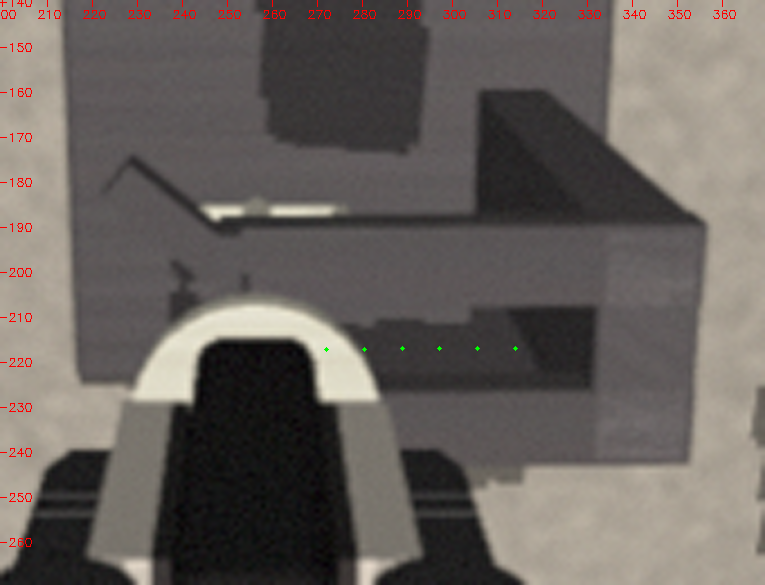

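```bash
python3 -m inch '[[0,0.6,0.05,0,0,0,0],[0,1.2,0.11,0,0,0,0],[0,1.8,0.17,0,0,0,0],[0,1.9,0.18,0,0,0,0],[0,1.9,0.18,0,0,0,0]]'; python3 -m inch '[[0,0,0,-0.4,0,0,0],[0,0,0,-0.8,0,0,0],[0,0,0,-1.1,0,0,0],[0,0,0,-1.2,0,0,0]]'; python3 -m inch '[[0,0,0,-0.15,0,0,0],[0,0,0,-0.3,0,0,0],[0,0,0,-0.3,0,0,0]]'
```

```text
time: 20.47
tool_pos: [0.5141, 0.2713, 0.1601]
eef_rot: [0.675, 0.738, 0.002, 0.001]
contact_force: [0.3, 0.6, -2.7]
gripper_width: 0.0129
time: 20.8
tool_pos: [0.5134, 0.2711, 0.1473]
eef_rot: [0.675, 0.738, 0.001, 0.0]
contact_force: [0.4, -0.3, -1.2]
gripper_width: 0.0135
time: 21.05
tool_pos: [0.5131, 0.2711, 0.1446]
eef_rot: [0.675, 0.738, 0.001, 0.0]
contact_force: [-1.9, -0.3, 2.3]
gripper_width: 0.0134
```

Run:
```python
from h import *
s,c=cam('wrist'); t=s['tool_pos'];print(t,s['contact_force'],s['wrist_torque'])
crg(c,190,140,370,270,4.2,'w24')
c=manip.read_camera('scene');crg(c,262,115,342,215,5.5,'s24')
```

```text
[0.5131372  0.27109128 0.14464663] [-1.91670377 -0.28681232  2.32380803] [-0.11401764  0.29157163 -0.03714968]
```

View pics/w24.png

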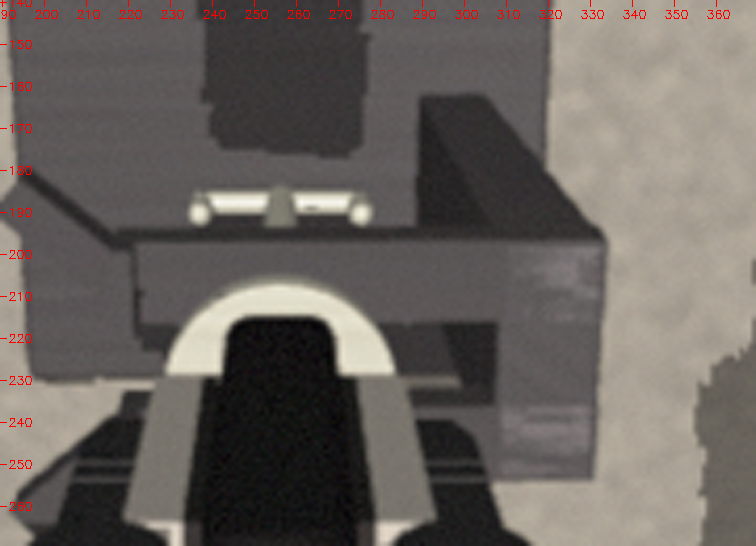

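View pics/s24.png

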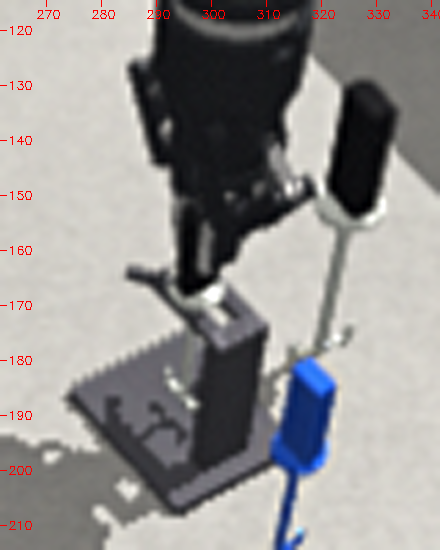

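```bash
python3 -m inch '[[2,0,0,0,0,0,0],[3,0,0,0,0,0,0],[4,0,0,0,0,0,0],[4.5,0,0,0,0,0,0],[4.5,0,0,0,0,0,0]]'
python3 - <<'E'
from h import *
s,c=cam('wrist'); t=s['tool_pos'];print(t,s['contact_force'],s['wrist_torque'])
crg(c,130,100,390,384,2.1,'w25')
E
```

```text
time: 21.57
tool_pos: [0.5132, 0.2711, 0.1446]
eef_rot: [0.675, 0.738, 0.001, 0.0]
contact_force: [-0.0, 0.2, 0.7]
gripper_width: 0.0454
[0.51323075 0.27111528 0.14458238] [-0.01500181  0.19460164  0.68485984] [ 0.01911293  0.02064013 -0.01923277]
```

View pics/w25.png

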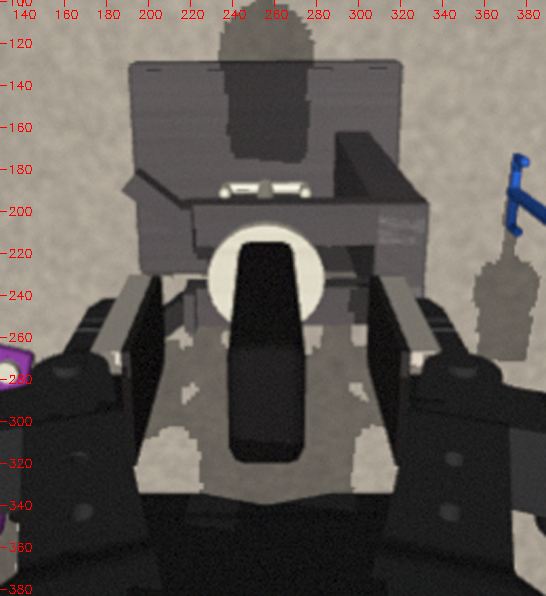

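Released. The rod hangs with its collar flat on the prongs, inside the lip, and the handle is clear of both fingers. Next I lift straight up and back off.

```bash
python3 -m inch '[[4.5,0,0,1.5,0,0,0],[4.5,0,0,4,0,0,0],[4.5,0,0,8,0,0,0],[4.5,0,0,12,0,0,0],[4.5,0,0,16,0,0,0]]'; python3 -m inch '[[4.5,-1,-3,0,0,0,0],[4.5,-2,-7,0,0,0,0],[4.5,-4,-10,0,0,0,0],[4.5,-7,-12,0,0,0,0],[4.5,-10,-14,0,0,0,0]]'; python3 -m inch '[[4.5,-2,-3,0,0,0,0],[4.5,-3,-6,0,0,0,0],[4.5,-3,-6,0,0,0,0],[4.5,-3,-6,0,0,0,0]]'
python3 - <<'E'
from h import *
s,c=cam('scene'); print(s['time'],s['dq'].round(3))
crg(c,262,115,342,215,5.5,'s26'); crg(c,90,170,260,290,4.4,'s27')
d=manip.read_camera('top'); crg(d,110,90,400,250,2.6,'t27')
E
```

```text
time: 22.03
tool_pos: [0.5128, 0.2709, 0.3061]
eef_rot: [0.675, 0.738, 0.001, 0.0]
contact_force: [1.0, 0.5, 0.0]
gripper_width: 0.0449
time: 22.45
tool_pos: [0.4118, 0.1295, 0.3058]
eef_rot: [0.675, 0.738, 0.001, 0.0]
contact_force: [0.2, -0.5, 0.5]
gripper_width: 0.0446
time: 22.78
tool_pos: [0.3814, 0.0687, 0.3063]
eef_rot: [0.676, 0.737, 0.001, 0.001]
contact_force: [-0.4, 0.9, 0.4]
gripper_width: 0.045
22.7833 [ 0.037  0.034 -0.028  0.011 -0.008  0.009]
```

View pics/s26.png

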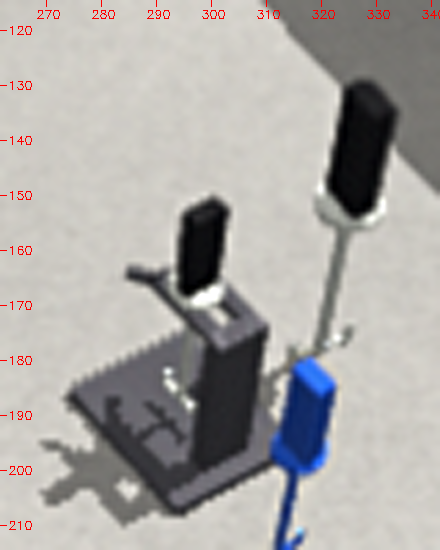

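View pics/s27.png

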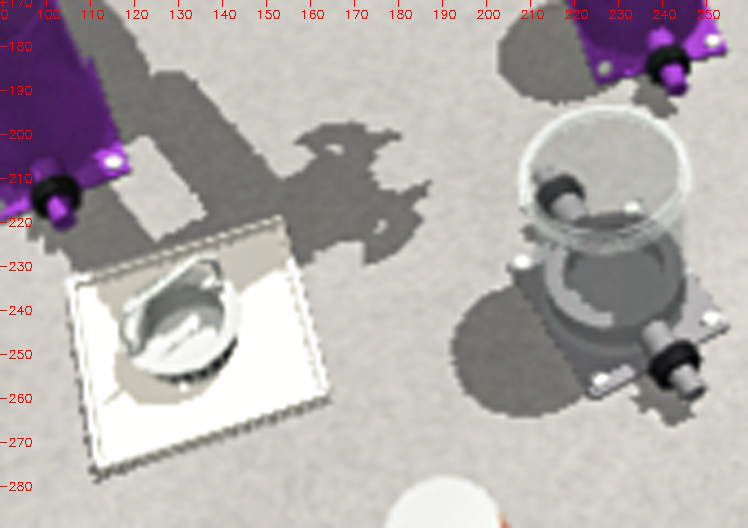

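View pics/t27.png

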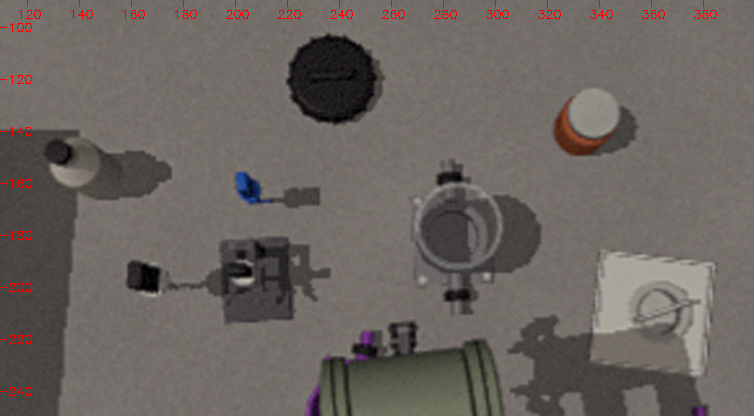

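The rod hangs in its fork at scene (300,165). The basket stands upright in the tray at scene (130,245), the pot is empty, and the lid, jar and bottle haven't moved. I'm handing it in.

```bash
python3 -m inch '[[4.5,0,0,0,0,0,0],[4.5,0,0,0,0,0,0]]'; python3 -c "
from station import manip
print(manip.close_job())"
```

```text
time: 23.05
tool_pos: [0.3829, 0.0708, 0.3058]
eef_rot: [0.675, 0.738, 0.001, 0.0]
contact_force: [-0.6, -0.3, -0.1]
gripper_width: 0.045
the job is handed in; nothing more can be done
None
```

The basket is standing upright near the middle of the white drip tray and the rod is back in its fork stand. The job was handed in at about 23 s of the 72 s allowed.

- **Catching the bail:** I took the smaller black rod from the stand and lowered its hook beside the bail, which leaned slightly towards the robot. I never felt the bail sideways, because its 0.4 N push was lost in the noise of the force reading. I placed the hook with the wrist camera instead, and the lift confirmed the catch: the load rose by about 2.5 N.
- **Lifting and placing:** The basket came up level and without visible contact with the pot. Side forces stayed around 1.5 N or less, about the noise level. It touched the tray at the height I had calculated.
- **Last checks:** In the final pictures the collar sits flat on the prongs inside the lip, the pot is empty, and the lid, jar and bottle look unmoved. The arm is clear of everything, and I never saw more than about 7 N at the wrist.
- **What disagreed:** The wrist camera and the fixed cameras differed by 2–3 mm in y. Heights triangulated from two wrist views came out about 8 mm too high. The rod went back at a tool position about 4 mm in x and 3 mm in y from where I first gripped it. The pictures still show the collar centred on the seat to about 1 mm.

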